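# Draw the accessory tray home by its far lip and lock it

## Robot

A 7-joint arm with a two-finger parallel gripper is mounted at the origin on the work surface. World frame = base frame: x ahead of the robot, y to its left, z up, the work surface at z = 0. Lengths are in m, angles in rad, forces in N, time in s.
With the tool pointing down it reaches from about 0.4 to 0.85 m from the base axis. Payload 10.4 kg.
Tool frame: the origin (TCP) lies midway between the tips of the shut fingers; the grasp point (between the pads) lies 19 mm behind it; z points along the fingers, x is the direction in which the jaws open and shut, and the axes are right-handed (so a half turn about z gives the same grasp; the last joint's range is limited). The gripper opens to 87 mm and grips with 3 to 60 N. Pads are 19 mm wide; open, the fingers measure 117 mm over their backs; the gripper's body (75 mm by 190 mm) begins 51 mm behind the grasp point.
Start: joints at [-0.023, 0.332, -0.065, 1.46, 0.022, 1.35, -0.088], TCP at [0.625, 0, 0.194] pointing down, gripper open.
Joint ranges: [-2.6, 2.6], [-0.5, 2.12], [-1.47, 1.34], [0.16, 2.42], [-1.27, 4.41], [0.06, 2.06], [-2.6, 2.6]. Speed limits (rad/s): [2.22, 2.22, 2.79, 2.79, 3.14, 3.14, 3.14].

## Interface

Orientations are given as a 3x3 rotation matrix whose columns are the frame's x, y, z axes.
In Python, from cell import status, snapshot, get_calibration, robot gives the robot as it stands. The module is installed in compiled form; this text tells all that it offers.
- The arm moves only by the tool apply_moves, never from a script. Its argument "plan" is a list of rows, each a list of 7 numbers: the closure, from 0 (fully open) to 1 (shut), then the shift along the tool's x, y, z in m, then the turn, a rotation vector about the tool's x, y, z in rad. A call has 1 to 10 rows; each row is the pose to reach, as a shift and turn from the pose commanded when the call began, along the tool's axes at that moment; what a row does not reach only later rows make up. A row lasts 1/10 s, in which the tool goes at most 50 mm and 8.59 degrees, less where a joint would pass 70% of its speed; a pose out of reach is approached as far as the arm can. A call with a gripper value outside its range is refused whole. The fingers move at their own pace and stop on an object; the grip force is fixed at half the most. Time passes only in rows, so rows that repeat a pose let the fingers close. It gives the time, the measured TCP pose, the force and the opening at its end, in the units of the state.
- status.observe(): the state, without advancing time (a new reading comes with each control period).
- snapshot(name): name is "scene" or "side" or "wrist"; returns the picture (400x640x3 uint8, red, green, blue); there is no depth.
- get_calibration(name): a dict with "mtx" (3x3 intrinsics, pixels), "R" (3x3) and "t" (3): a world point X has camera coordinates R X + t; the wrist camera has in their place "mount" (4x4, takes a point from camera to tool coordinates, whose origin is the TCP and whose axes are the tool frame's). Camera axes: x right, y down, z forward; pixel columns grow to the right and rows downward; lengths in m; the calibration is good to about 2 mm. A picture is of the moment at which its call begins: read the wrist's pose just before it. get_calibration takes no time and is no camera call.
- robot.finish_job(): hands the job in, once; it reports no verdict.
The state is a dict: "time": time; "joints": joint angles; "dq": joint speeds; "joint_efforts": joint torques, N m; "eef_pos": TCP position; "eef_rot": TCP orientation; "wrist_force": force on the tool from outside, world axes, zero at the start; "wrist_torque": the same for the moment, N m; "grip_width": finger opening in m.
Only numpy, scipy, OpenCV 4.12 (cv2) and the standard library are available. Lean on these libraries where they do the work, as an engineer would, in place of code of your own. Each camera call takes 0.05 s, during which the arm holds its last target.

## Task

The turntable accessory tray has been pushed to the back of the teak crate. Hook a fingertip behind the tray's raised far lip, drag the tray towards the robot until it sits square against the buffer of the front stop bar, and keep pulling firmly but gently on the lip for a moment so that it is truly seated; then turn the wooden keeper fully across behind the tray so that it cannot slide back. Keep the headshell in the tray, do not tip the tray, do not force the stop or the keeper, and leave the paperweight, screwdriver and ceramic box where they are.

Things in the scene. Friction and masses are not known exactly. Their poses are not given: they have to be found in the camera images.
- crate: Low teak crate, fixed, 400 x 300 x 60 mm high; its deck is 60 mm above the table. Origin: centre of its underside; x points to its far edge, y to its left. Two side rails along x on the deck, 14 mm high, from the stop to x = +100 mm, inner faces at y = +90 and -90 mm, keep the tray roughly straight. The deck beyond the tray is free but for the paperweight.
- stop: Front stop bar fixed on the deck's front edge, 15 x 240 x 28 mm high; origin: centre of its underside; axes as the crate. A rigid black buffer stands 2 to 18 mm proud of its far face (x = +7.5 mm), set differently each time and not reported: feel for it. Home: tray origin at x = 84.5 to 100.5 mm, pressed on it with 6 to 15 N for half a second besides sliding friction (1 to 7 N). Over 20 N: broken.
- tray: Square dark wooden tray, loose on the deck, 150 x 150 mm, near and side walls 6 mm thick and 32 mm high, a grey silicone mat on its floor; about 0.65 kg, mass and friction vary. Origin: centre of its underside; x points to its far side (the raised lip). Outer faces at +-75 mm. Starts 35 to 105 mm short of home, a little askew.
- lip: Far wall of the tray, a raised lip 8 mm thick, 150 mm wide, its top 45 mm above the deck, 13 mm above the other walls. Origin: centre of its lower edge, 71 mm along +x from the tray's centre and 6 mm above the deck; its far outer face, to pull on, lies 4 mm further along +x. If the tray binds askew at the stop, ease off and pull nearer its lagging end.
- keeper_peg (a point): Centre of the top of the round peg that stands on the keeper: 12 mm diameter, 34 mm tall, from 35 to 69 mm above the deck, 45 mm from the pivot. Push it sideways or pinch it to turn the keeper.
- headshell: Chrome headshell, 54 x 20 x 10 mm, 15 g, lying loose on the mat in the tray; it rides along. Origin: centre of its underside.
- paperweight: Bystander: clear glass marble paperweight with a flat foot, 52 mm diameter, 46 mm high, standing on the crate's deck near its far right corner. Origin: centre of its underside.
- screwdriver: Bystander: red aluminium screwdriver, 170 mm long, lying on the table to the right of the crate. Origin: under its middle.
- ceramic_box: Bystander: small white ceramic box with a hinged lid, 84 x 64 x 45 mm, standing on the table to the left of the crate. Origin: centre of its underside.
- keeper (a joint): Angle of the wooden keeper (rad), growing clockwise seen from above. At 0 its bar points along crate +x turned 30 degrees outward (towards +y); at 0.52 along crate +x; at 2.09 along crate -y, across behind the lip; it ends at 2.14. Starts open, 0 to 0.35. It takes 0.06 N m to turn (about 1.5 N at the peg) and stays where left; do not press on it with more than 25 N.
- keeper_pivot (a point): Pivot of the keeper, a pale wooden bar, on top of its bar, on the left of the deck at crate x = -5, y = +112 mm. The bar is 16 mm wide, lies 19 to 35 mm above the deck and reaches 65 mm from the pivot. When the tray is home and the keeper across, the bar passes behind the lip with 4 to 20 mm to spare.
Not all that is in view belongs to the job. What is meant by the headshell is not black or orange, and is the smaller of those in its own colour.

How it is judged:
On the way, in this order (a step that is already met when the one before it is completed fails the run):
1. the tray is square against the front stop's buffer and the fingers, hooked on its far lip, keep it pressed there with more than 4 N for 0.3 s (x of tray in the frame of stop below 0.1025 m and angle between the x axis of tray and the x axis of crate, either way round below 0.03 rad and contact force between tray and stop above 4 N and contact force between the fingers and lip above 4 N), for 0.3 s.
2. the keeper is turned across behind the tray, which is still home (x of tray in the frame of stop below 0.1025 m and angle between the x axis of tray and the x axis of crate, either way round below 0.03 rad and value of joint keeper above 1.9 rad), for 0.2 s.
At the end, for the whole second after the job is handed in: The tray rests on the deck at the stop (its origin less than 102.5 mm from the stop's along x) and square to the crate within 0.03 rad; the keeper is turned across behind it (joint above 1.9 rad); the headshell lies in the tray; all is at rest and released (all of step 2 and linear speed of tray below 0.01 m/s and z of tray in the frame of crate below 0.065 m and x of headshell in the frame of tray between -0.072 and 0.072 m and y of headshell in the frame of tray between -0.072 and 0.072 m and z of headshell in the frame of tray below 0.03 m); the robot touches nothing.
It fails at once if the tray is pressed on the stop with more than 20 N (contact force between tray and stop above 20 N).
It fails at once if the fingers press on the keeper with more than 25 N (contact force between the fingers and keeper above 25 N).
It fails at once if the tray is tipped by more than 0.15 rad (angle between tray's own z axis and vertical above 0.15 rad).
It fails at once if a bystander is moved by more than 20 mm (distance of any of paperweight, screwdriver, ceramic_box from where it was at the start of the episode above 0.02 m).
It also fails if it takes over 72 s, if anything falls off the work surface, if the arm or the gripper's body presses on something with over 40 N, if the wrist force passes 120 N, or if a joint passes its speed limit or range.

## Working session

There is one attempt and no reset: what is moved stays moved. The work goes in short steps, Python scripts to look and compute and a tool call to move; the robot and the scene stay as the last step left them, time stands still between calls to the robot, and variables do not carry over. Pictures are saved under pics/ and viewed, and the job is handed in when it is done.

Besides the shell and the picture viewer there is one more tool, called by a JSON object that holds its "name" and its "arguments", one argument or row to a line. apply_moves: Moves the arm, as the interface text tells. Its arguments: {"type":"object","properties":{"plan":{"type":"array","items":{"type":"array","items":{"type":"number"}}}},"required":["plan"]}

```bash
mkdir -p pics; python3 - <<'E'
from cell import status, snapshot, get_calibration
import cv2, json
s=status.observe(); print({k:(v if not hasattr(v,'tolist') else v.tolist()) for k,v in s.items()})
for n in ("scene","side","wrist"):
    im=snapshot(n); cv2.imwrite(f"pics/{n}0.png",im[:,:,::-1])
    print(n,get_calibration(n))
E
```

```text
{'time': 0.0, 'joints': [-0.022594079395139056, 0.33283433261782464, -0.06473618829427386, 1.4609309984463037, 0.021623538633217747, 1.3499237719782038, -0.08853037484565723], 'dq': [0.0002510585336073708, -0.0007008711568878263, 0.0009097662734790748, -0.0014323562287130948, -0.0012429647489695709, 0.0007178547687791275, 0.0010616610610807385], 'joint_efforts': [-0.00012052047168253921, -62.32459545135498, 0.024419096298515797, -38.989126682281494, -0.061398460529744625, 0.03978919121436775, 0.0001870852520369226], 'eef_pos': [0.6245688861040372, 1.292695980550494e-06, 0.19288244777851873], 'eef_rot': [[0.9999990230879822, 2.3913318514689514e-05, -0.001397587648168888], [2.3804617762956466e-05, -0.9999999966907172, -7.779399575959616e-05], [-0.001397589503856383, 7.776065072193612e-05, -0.9999990203479502]], 'wrist_force': [0.6553685386078109, 0.3671786069350244, -0.00234854632032553], 'wrist_torque': [-0.009539998235284166, 0.06261043749278827, 0.008600688609567378], 'grip_width': 0.08727081832099033}
scene {'mtx': array([[455.33923555,   0.        , 316.54192567],
       [  0.    
[... 483 characters left out ...]
 , -0.25167936,  0.00579895],
       [-0.19000167, -0.74534538, -0.63903023],
       [ 0.16515294,  0.61734736, -0.76915976]]), 't': array([-0.54040462,  0.1503529 ,  1.28705373])}
wrist {'mtx': array([[315.51994264,   0.        , 318.92341693],
       [  0.        , 315.51994264, 199.4001843 ],
       [  0.        ,   0.        ,   1.        ]]), 'mount': array([[ 9.99999187e-01, -1.26353365e-03, -1.70998457e-04,
         2.58296225e-03],
       [ 1.26499242e-03,  9.66334071e-01,  2.57287510e-01,
        -7.03441618e-02],
       [-1.59849794e-04, -2.57287518e-01,  9.66334884e-01,
        -1.90584191e-01],
       [ 0.00000000e+00,  0.00000000e+00,  0.00000000e+00,
         1.00000000e+00]])}
```

View pics/scene0.png

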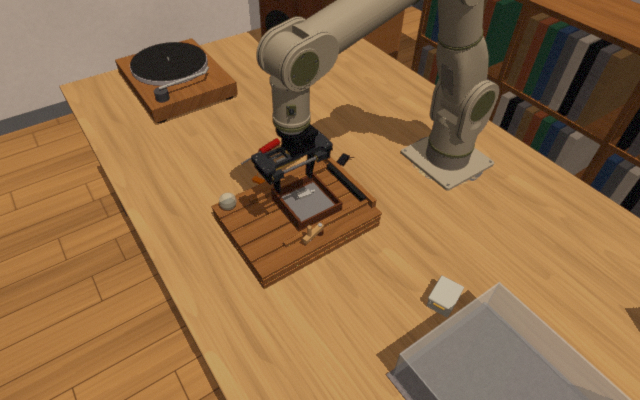

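View pics/side0.png

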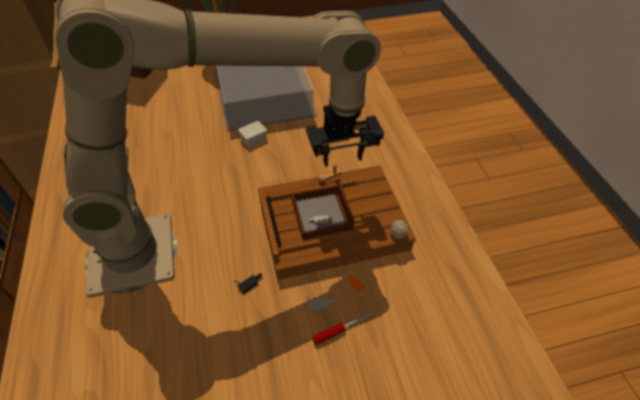

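View pics/wrist0.png

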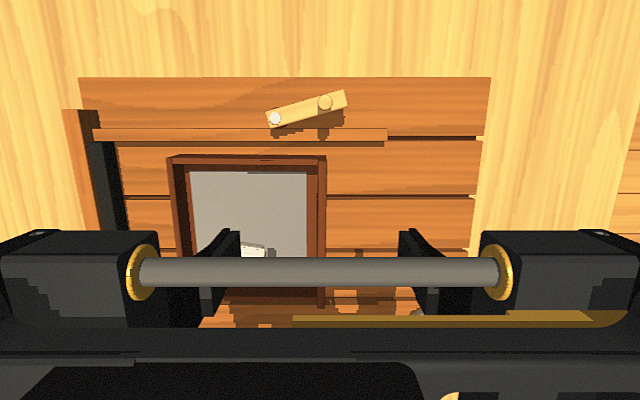

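```bash
cat > h.py <<'E'
import numpy as np, cv2
from cell import status, snapshot, get_calibration
def cam(name,pos=None,rot=None):
    c=get_calibration(name)
    if name=="wrist":
        s=status.observe(); R=np.array(s['eef_rot']); p=np.array(s['eef_pos'])
        T=np.eye(4);T[:3,:3]=R;T[:3,3]=p
        M=T@c['mount']; return c['mtx'],M[:3,:3].T,-M[:3,:3].T@M[:3,3]
    return c['mtx'],np.array(c['R']),np.array(c['t'])
def ray(c,px,z):
    K,R,t=c; d=R.T@np.linalg.inv(K)@np.array([px[0],px[1],1.]); o=-R.T@t
    return o+d*(z-o[2])/d[2]
def proj(c,X):
    K,R,t=c; q=K@(R@np.asarray(X,float)+t); return q[:2]/q[2]
def crop(im,x0,y0,x1,y1,f,fn):
    a=im[y0:y1,x0:x1,::-1]; cv2.imwrite(fn,cv2.resize(a,None,fx=f,fy=f,interpolation=cv2.INTER_CUBIC))
def st():
    s=status.observe(); print('t',round(s['time'],2),'p',np.round(s['eef_pos'],4),'F',np.round(s['wrist_force'],2),'w',round(s['grip_width'],4),'T',np.round(s['wrist_torque'],2)); return s
E
python3 - <<'E'
from h import *
for n,b,f in (("scene",(200,130,400,280),4),("side",(220,160,430,350),3.8),("wrist",(60,60,500,330),1.8)):
    im=cv2.imread(f"pics/{n}0.png")[:,:,::-1]; crop(im,*b,f,f"pics/{n}0c.png")
c=cam("wrist")
for nm,px,z in [("crateTL",(80,78),.06),("TR",(489,78),.06),("BRt",(476,205),.06),("trayTLtop",(169,156),.092),("trayTRtop",(326,156),.105),("lipoutBR",(325,307),.105),("pivot",(275,117),.095),("peg",(325,102),.129),("raill",(92,130),.074),("railr",(386,130),.074)]:
    print(nm,ray(c,px,z).round(4))
E
```

```text
crateTL [0.397  0.1054 0.06  ]
TR [0.7909 0.1049 0.06  ]
BRt [ 0.7945 -0.0222  0.06  ]
trayTLtop [0.4888 0.0343 0.092 ]
trayTRtop [0.6334 0.0357 0.105 ]
lipoutBR [ 0.6331 -0.1158  0.105 ]
pivot [0.5883 0.069  0.095 ]
peg [0.6319 0.0803 0.129 ]
raill [0.4093 0.0571 0.074 ]
railr [0.6915 0.0567 0.074 ]
```

View pics/scene0c.png

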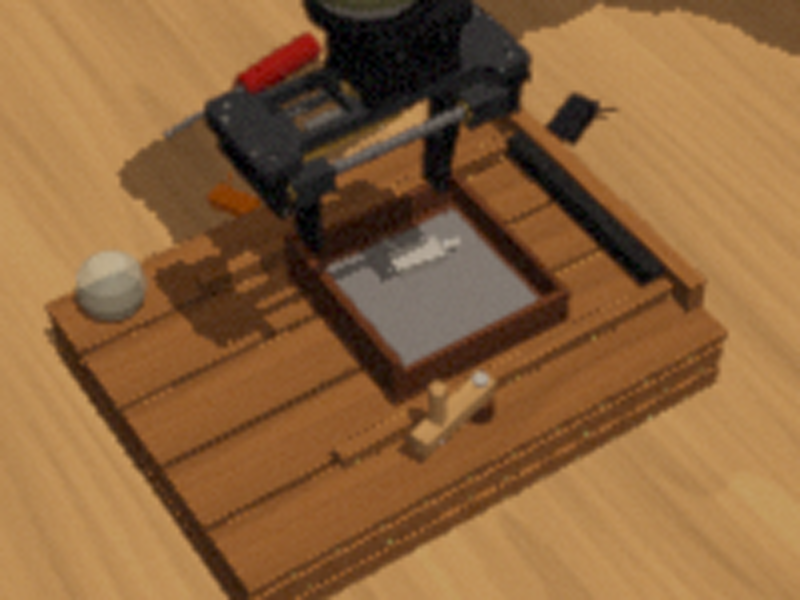

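View pics/side0c.png

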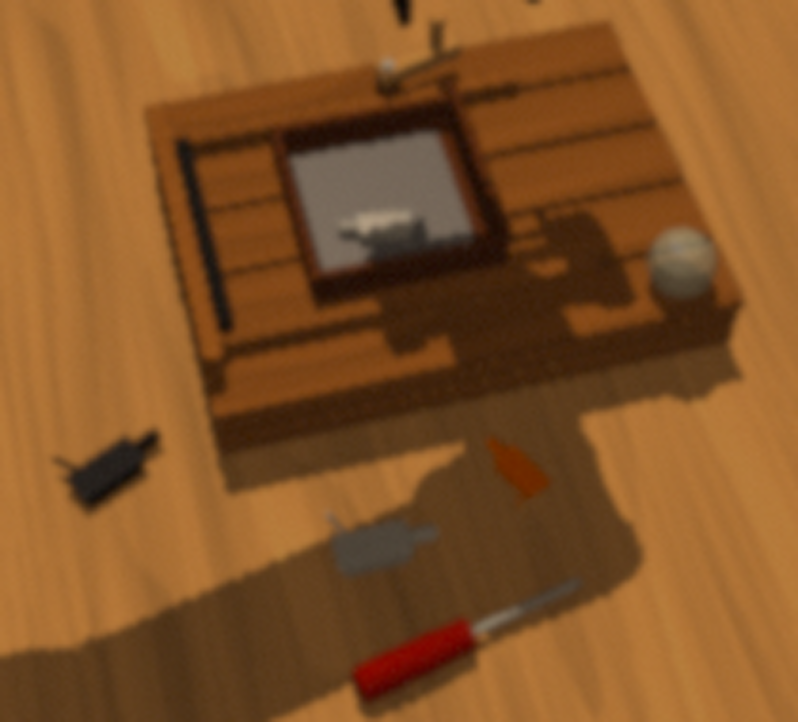

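View pics/wrist0c.png

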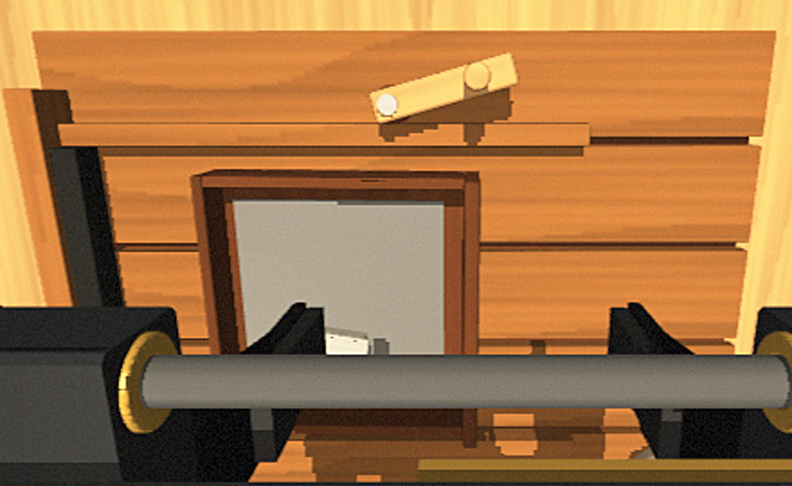

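```bash
python3 - <<'E'
from h import *
from scipy.optimize import least_squares
S=lambda x,y:(x/3.8+220,y/3.8+160)
C=lambda x,y:(x/4+200,y/4+130)
cs,cc,cw=cam("side"),cam("scene"),cam("wrist")
# crate-frame (x,y,z from underside)
obs=[(cs,S(148,108),(-.2,.15,.06)),(cs,S(612,22),(.2,.15,.06)),(cs,S(742,303),(.2,-.15,.06)),(cs,S(218,420),(-.2,-.15,.06)),
(cc,C(728,332),(-.2,.15,.06)),(cc,C(245,598),(.2,.15,.06)),(cc,C(48,312),(.2,-.15,.06)),
(cw,(80,78),(-.2,.15,.06)),(cw,(489,78),(.2,.15,.06)),(cw,(275,117),(-.005,.112,.095)),(cw,(386,130),(.1,.09+.0,.074))][:-1]
def T(p,q): 
    c,s=np.cos(p[2]),np.sin(p[2]); return np.array([p[0]+c*q[0]-s*q[1],p[1]+s*q[0]+c*q[1],q[2]])
def res(p): return np.concatenate([proj(c,T(p,q))-np.array(u) for c,u,q in obs])
for sel in (slice(0,10),slice(0,4),slice(4,7),slice(7,10)):
    o=obs; obs=o[sel]
    r=least_squares(res,[.595,-.045,0],loss='soft_l1'); print(r.x.round(4),r.fun.round(1)); obs=o
    if sel==slice(0,10): p=r.x
# tray: corners (tray frame), z abs
obs=[(cw,(169,156),(-.075,.075,.092)),(cw,(326,156),(.075,.075,.105)),(cw,(325,307),(.075,-.075,.105)),
(cs,S(508,262),(.075,-.075,.105)),(cs,S(455,100),(.075,.075,.105)),(cs,S(315,275),(-.075,-.075,.092)),(cs,S(277,135),(-.075,.075,.092))]
r=least_squares(res,[.56,-.045,0]); print('tray',r.x.round(4),r.fun.round(1))
for k in (3,):
    obs=obs[:3]; r=least_squares(res,[.56,-.045,0]); print('trayw',r.x.round(4),r.fun.round(1))
t=r.x
d=t[:2]-p[:2];c,s=np.cos(p[2]),np.sin(p[2])
print('tray in crate',c*d[0]+s*d[1],-s*d[0]+c*d[1],'stop frame x',c*d[0]+s*d[1]+.1925, 'yaw',t[2]-p[2])
print('keeper ang', ray(cw,(325,102),.129)-ray(cw,(275,117),.095))
E
```

```text
[ 0.5931 -0.0445 -0.001 ] [-1.  -1.1 -0.4 -1.3  1.4 -1.  -0.7 -1.3 -0.7 -1.3 -0.3 -2.9 -2.  -3.6
 -3.9 -0.3  2.6 -0.5 -0.   1.7]
[ 0.5931 -0.0485 -0.0017] [-0.8 -0.1  0.1 -0.4  1.9  0.2 -0.4 -0. ]
[ 0.5964 -0.0365  0.0062] [ 0.2  0.4  0.8  0.1 -2.  -1. ]
[ 0.5931 -0.0445 -0.0012] [-3.9 -0.3  2.6 -0.3  0.   1.8]
tray [ 0.5593 -0.0416 -0.0118] [-3.9  0.   2.   3.7  0.3  1.5  1.6 -9.9  0.9 -6.1 -0.2 -0.3 -1.3 -3.5]
trayw [ 0.56   -0.0402 -0.0051] [-3.8 -1.   2.2  1.5  1.5 -0.2]
tray in crate -0.033127905899998686 0.00421626138535794 stop frame x 0.1593720941000013 yaw -0.004046211811782334
keeper ang [0.04361607 0.01131034 0.034     ]
```

Headshell candidates in the side view:
- chrome, in the tray (320,219)
- a larger grey one on the table (318,303)
- black (248,283)
- orange (356,283)

The crop shows that the smaller chrome one is already lying on the mat in the tray.

The tray's lip face is at about x=0.635, y=-0.042, and the keeper is open at about 0.27 rad. I'll turn the jaws along y so that two spread fingertips can pull square.

{"name": "apply_moves", "arguments": {
  "plan": [
    [0,0.004,0.004,0,0,0,0.14],
    [0,0.008,0.008,0,0,0,0.28],
    [0,0.013,0.013,0,0,0,0.42],
    [0,0.018,0.018,0,0,0,0.56],
    [0,0.023,0.023,0,0,0,0.7],
    [0,0.028,0.028,0,0,0,0.84],
    [0,0.033,0.033,0,0,0,0.98],
    [0,0.038,0.038,0,0,0,1.12],
    [0,0.043,0.042,0,0,0,1.26],
    [0,0.043,0.042,0,0,0,1.4]
  ]
}}

```text
time: 1.15
eef_pos: [0.6681, -0.0428, 0.1931]
eef_rot: [[0.163, -0.987, -0.001], [-0.987, -0.163, -0.0], [0.0, 0.001, -1.0]]
wrist_force: [-0.1, 0.2, -0.6]
grip_width: 0.0874
```

{"name": "apply_moves", "arguments": {
  "plan": [
    [0,0,0,0,0,0,0.1],
    [0,0,0,0.01,0,0,0.17],
    [0,0,0,0.03,0,0,0.17],
    [0,0,0,0.03,0,0,0.17]
  ]
}}

```text
time: 1.55
eef_pos: [0.6663, -0.0418, 0.1606]
eef_rot: [[0.001, -1.0, -0.005], [-1.0, -0.001, -0.0], [0.0, 0.005, -1.0]]
wrist_force: [-0.2, -0.2, -0.3]
grip_width: 0.0871
```

```bash
python3 - <<'E'
from h import *
s=st(); print(np.round(s['eef_rot'],3), np.round(s['joints'],2))
cw=cam("wrist"); im=snapshot("wrist"); cv2.imwrite("pics/w1.png",im[:,:,::-1])
im=snapshot("side"); crop(im,220,120,430,300,3.8,"pics/s1.png")
for x in (.63,.635,.64): print(x,[proj(cw,(x,y,.105)).round(0) for y in (.033,-.042,-.117)])
print(proj(cam("side"),(.668,-.042,.075)))
E
```

```text
t 1.55 p [ 0.6663 -0.0418  0.1606] F [-0.19 -0.16 -0.35] w 0.0871 T [ 0.07  0.17 -0.01]
[[ 0.001 -1.    -0.005]
 [-1.    -0.001 -0.   ]
 [ 0.     0.005 -1.   ]] [-0.14  0.45  0.19  1.39 -0.08  1.32 -1.52]
0.63 [array([231., 249.]), array([320., 249.]), array([408., 249.])]
0.635 [array([230., 243.]), array([320., 243.]), array([409., 243.])]
0.64 [array([230., 238.]), array([320., 238.]), array([409., 238.])]
[358.01522443 203.15190898]
```

View pics/w1.png

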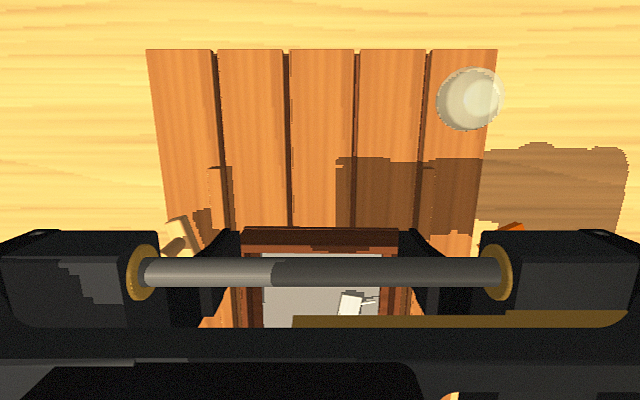

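View pics/s1.png

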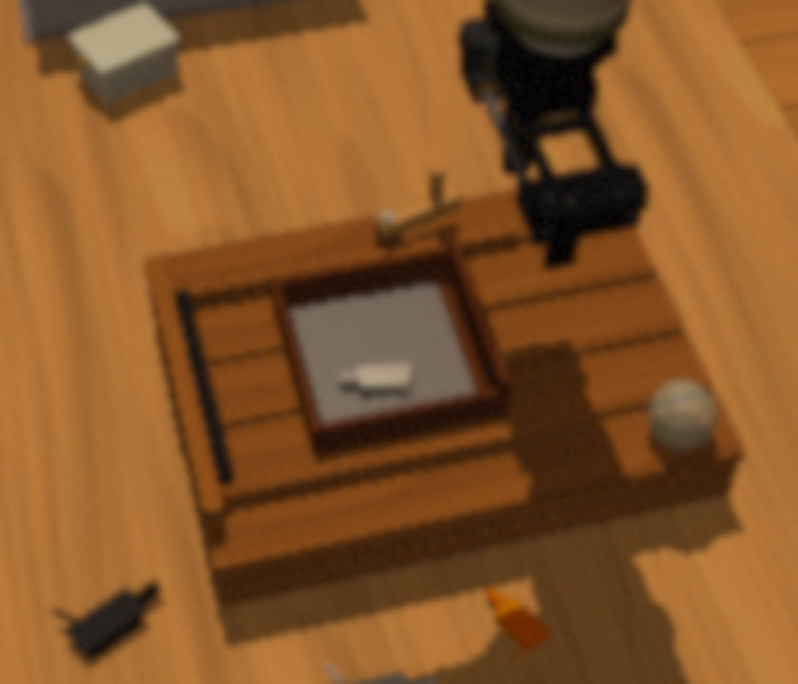

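The wrist view shows the lip between the fingers, with its outer face at row ~243 as predicted for x≈0.635. The paperweight at (470,98) is well clear. Descending behind the lip.

{"name": "apply_moves", "arguments": {
  "plan": [
    [0,0,0,0.02,0,0,0],
    [0,0,0,0.04,0,0,0],
    [0,0,0,0.06,0,0,0],
    [0,0,0,0.075,0,0,0],
    [0,0,0,0.083,0,0,0],
    [0,0,0,0.083,0,0,0]
  ]
}}

```text
time: 2.25
eef_pos: [0.6677, -0.0419, 0.0801]
eef_rot: [[0.001, -1.0, -0.001], [-1.0, -0.001, 0.0], [-0.0, 0.001, -1.0]]
wrist_force: [0.7, -0.1, -0.2]
grip_width: 0.0868
```

{"name": "apply_moves", "arguments": {
  "plan": [
    [0,0,0.003,0,0,0,0],
    [0,0,0.006,0,0,0,0],
    [0,0,0.009,0,0,0,0],
    [0,0,0.012,0,0,0,0],
    [0,0,0.014,0,0,0,0],
    [0,0,0.016,0,0,0,0],
    [0,0,0.016,0,0,0,0]
  ]
}}

```text
time: 2.95
eef_pos: [0.6518, -0.042, 0.0808]
eef_rot: [[0.001, -1.0, 0.0], [-1.0, -0.001, 0.0], [-0.0, -0.0, -1.0]]
wrist_force: [-0.1, -0.1, 0.5]
grip_width: 0.0871
```

{"name": "apply_moves", "arguments": {
  "plan": [
    [0,0,0.002,0.004,0,0,0],
    [0,0,0.004,0.005,0,0,0],
    [0,0,0.006,0.005,0,0,0],
    [0,0,0.007,0.005,0,0,0],
    [0,0,0.007,0.005,0,0,0]
  ]
}}

```text
time: 3.45
eef_pos: [0.645, -0.042, 0.0758]
eef_rot: [[0.001, -1.0, 0.0], [-1.0, -0.001, 0.0], [-0.0, -0.0, -1.0]]
wrist_force: [0.2, -0.5, 0.1]
grip_width: 0.0869
```

{"name": "apply_moves", "arguments": {
  "plan": [
    [0,0,0.001,0,0,0,0],
    [0,0,0.002,0,0,0,0],
    [0,0,0.003,0,0,0,0],
    [0,0,0.004,0,0,0,0],
    [0,0,0.005,0,0,0,0]
  ]
}}

```text
time: 3.95
eef_pos: [0.6406, -0.042, 0.0762]
eef_rot: [[0.001, -1.0, 0.002], [-1.0, -0.001, 0.0], [-0.0, -0.002, -1.0]]
wrist_force: [3.5, 0.1, 1.4]
grip_width: 0.087
```

{"name": "apply_moves", "arguments": {
  "plan": [
    [0,0,0.002,0,0,0,0],
    [0,0,0.004,0,0,0,0],
    [0,0,0.006,0,0,0,0],
    [0,0,0.008,0,0,0,0],
    [0,0,0.01,0,0,0,0],
    [0,0,0.012,0,0,0,0],
    [0,0,0.014,0,0,0,0],
    [0,0,0.016,0,0,0,0],
    [0,0,0.018,0,0,0,0],
    [0,0,0.02,0,0,0,0]
  ]
}}

```text
time: 4.95
eef_pos: [0.6209, -0.0419, 0.0766]
eef_rot: [[0.001, -1.0, 0.003], [-1.0, -0.001, 0.0], [-0.0, -0.003, -1.0]]
wrist_force: [3.8, 0.6, 4.9]
grip_width: 0.0868
```

{"name": "apply_moves", "arguments": {
  "plan": [
    [0,0,0.002,0,0,0,0],
    [0,0,0.004,0,0,0,0],
    [0,0,0.006,0,0,0,0],
    [0,0,0.008,0,0,0,0],
    [0,0,0.01,0,0,0,0],
    [0,0,0.012,0,0,0,0],
    [0,0,0.014,0,0,0,0],
    [0,0,0.016,0,0,0,0],
    [0,0,0.018,0,0,0,0],
    [0,0,0.02,0,0,0,0]
  ]
}}

```text
time: 5.95
eef_pos: [0.5998, -0.042, 0.0756]
eef_rot: [[0.001, -1.0, -0.0], [-1.0, -0.001, -0.0], [0.0, 0.0, -1.0]]
wrist_force: [0.0, -0.2, -0.1]
grip_width: 0.0869
```

```bash
python3 - <<'E'
from h import *
st()
im=snapshot("side"); crop(im,220,150,430,300,3.8,"pics/s2.png")
im=snapshot("scene"); crop(im,200,130,400,280,4,"pics/c2.png")
E
```

```text
t 5.95 p [ 0.5998 -0.042   0.0756] F [ 0.03 -0.23 -0.05] w 0.0869 T [0.07 0.14 0.01]
```

View pics/s2.png

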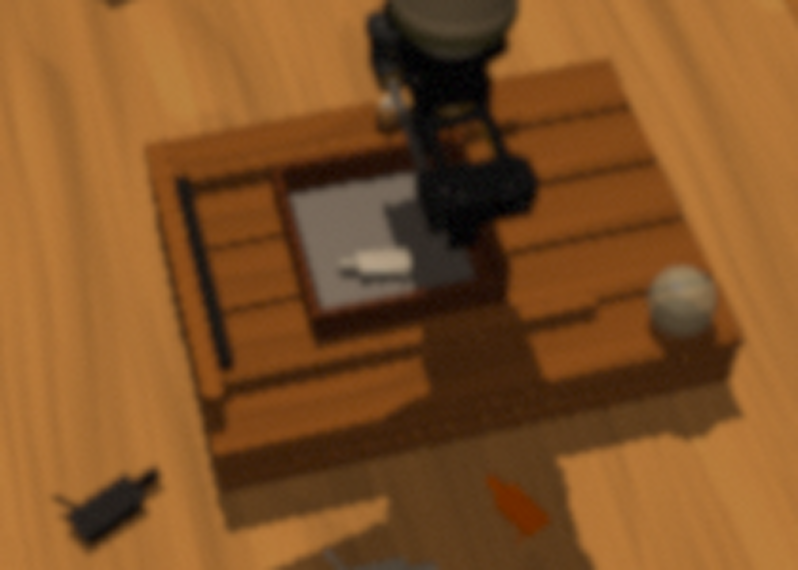

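View pics/c2.png

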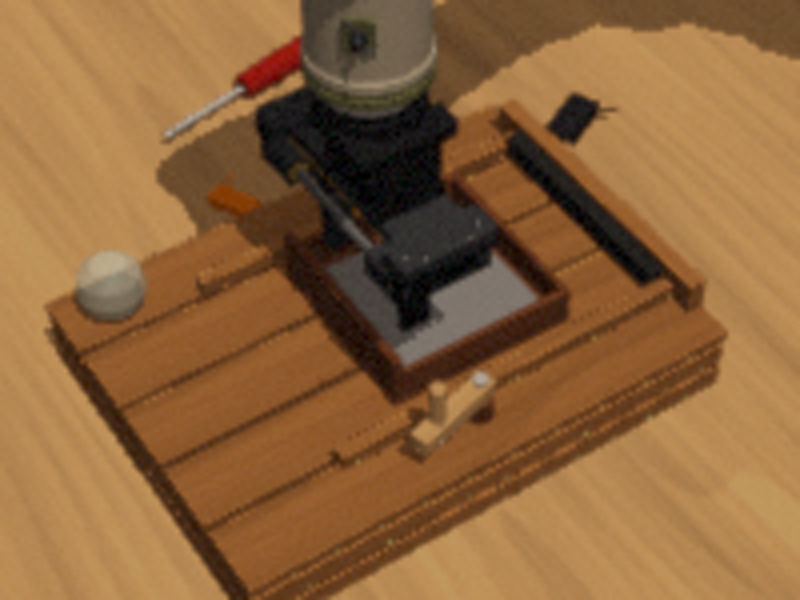

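```bash
python3 - <<'E'
from h import *
for z in (.07,.08,.09,.1,.11,.12,.13): print(z, ray(cam("scene"),(302.5,211.5),z).round(3), ray(cam("side"),(341,214),z).round(3))
c=cam("wrist");im=snapshot("wrist"); cv2.imwrite("pics/w2.png",im[:,:,::-1])
E
```

```text
0.07 [ 0.588 -0.014  0.07 ] [ 0.609 -0.065  0.07 ]
0.08 [ 0.593 -0.007  0.08 ] [ 0.607 -0.072  0.08 ]
0.09 [0.598 0.001 0.09 ] [ 0.604 -0.08   0.09 ]
0.1 [0.603 0.008 0.1  ] [ 0.601 -0.087  0.1  ]
0.11 [0.607 0.016 0.11 ] [ 0.599 -0.094  0.11 ]
0.12 [0.612 0.023 0.12 ] [ 0.596 -0.102  0.12 ]
0.13 [0.617 0.031 0.13 ] [ 0.593 -0.109  0.13 ]
```

View pics/w2.png

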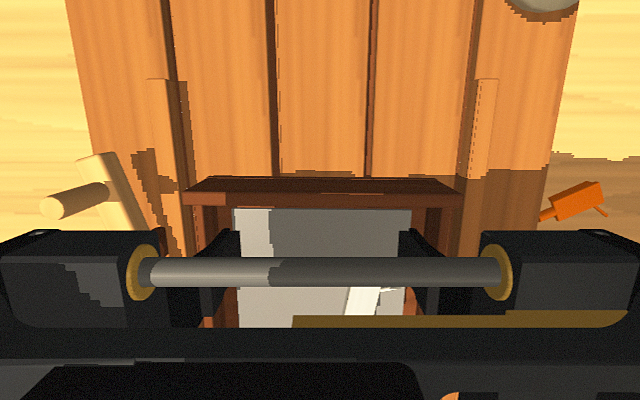

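The fingers skimmed over the lip: the images put the open fingertips at z≈0.10, about 27 mm above the TCP, because the gripper linkage retracts them when open. The tray and headshell did not move. I'll lift, back off and half-close so the tips reach lower.

{"name": "apply_moves", "arguments": {
  "plan": [
    [0,0,0,-0.015,0,0,0],
    [0,0,0,-0.035,0,0,0],
    [0,0,0,-0.06,0,0,0],
    [0.5,0,-0.02,-0.07,0,0,0],
    [0.5,0,-0.04,-0.07,0,0,0],
    [0.5,0,-0.06,-0.07,0,0,0],
    [0.5,0,-0.062,-0.07,0,0,0],
    [0.5,0,-0.062,-0.07,0,0,0]
  ]
}}

```text
time: 6.9
eef_pos: [0.6621, -0.042, 0.1461]
eef_rot: [[0.001, -1.0, 0.0], [-1.0, -0.001, -0.0], [0.0, -0.0, -1.0]]
wrist_force: [-0.2, -0.2, 0.3]
grip_width: 0.0551
```

```bash
python3 - <<'E'
from h import *
s=st()
im=snapshot("side"); crop(im,280,100,430,220,5,"pics/s3.png")
im=snapshot("scene"); crop(im,200,130,360,250,5,"pics/c3.png")
E
```

```text
t 6.9 p [ 0.6621 -0.042   0.1461] F [-0.23 -0.25  0.27] w 0.0551 T [ 0.04  0.13 -0.02]
```

View pics/s3.png

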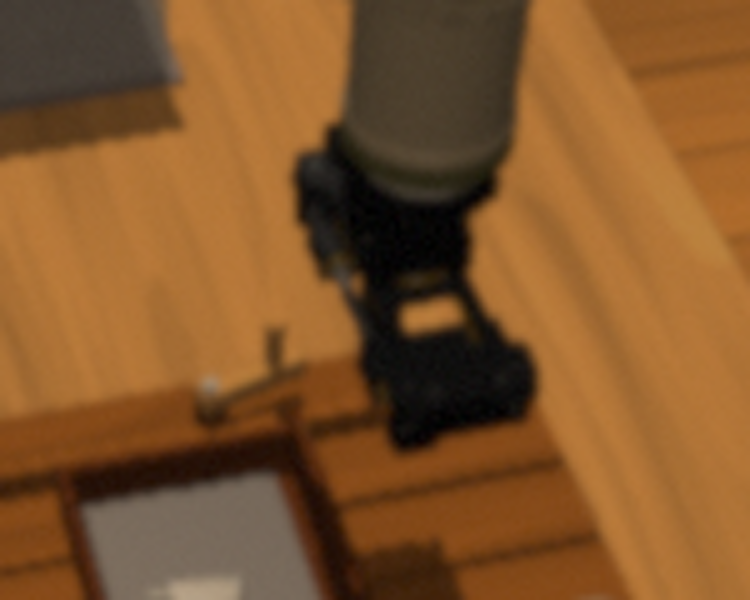

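View pics/c3.png

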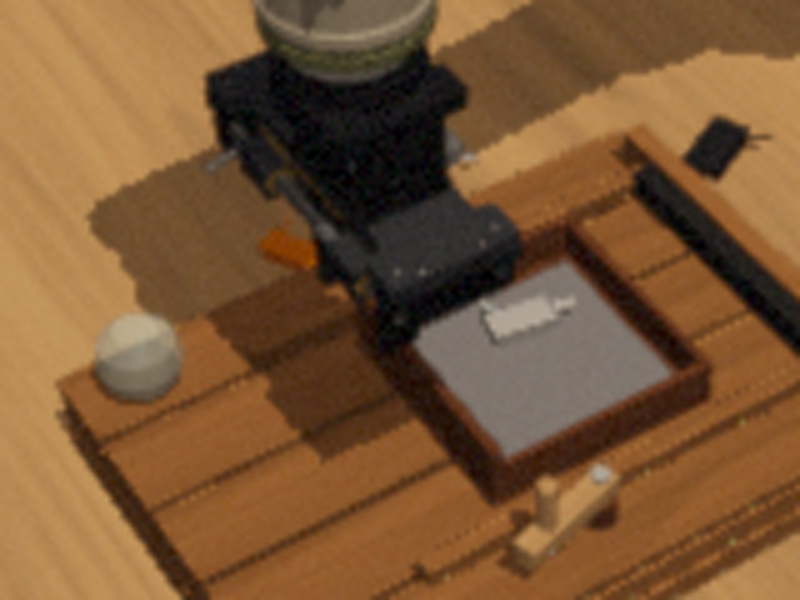

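Tip height depends on opening, so I'll shut the fingers. The tips are then at the TCP by definition, and I can hook at the lip's centre.

{"name": "apply_moves", "arguments": {
  "plan": [
    [1,0,-0.004,0,0,0,0],
    [1,0,-0.004,0,0,0,0],
    [1,0,-0.004,0,0,0,0],
    [1,0,-0.004,0,0,0,0],
    [1,0,-0.004,0,0,0,0],
    [1,0,-0.004,0,0,0,0],
    [1,0,-0.004,0,0,0,0],
    [1,0,-0.004,0,0,0,0]
  ]
}}

```text
time: 7.8
eef_pos: [0.666, -0.042, 0.1456]
eef_rot: [[0.001, -1.0, -0.0], [-1.0, -0.001, 0.0], [-0.0, 0.0, -1.0]]
wrist_force: [-0.7, 0.3, 0.2]
grip_width: 0.0006
```

```bash
python3 - <<'E'
from h import *
s=st()
cc=cam("scene");cs=cam("side");p=s['eef_pos'];print(proj(cs,p),proj(cc,p))
im=snapshot("side").copy(); cv2.circle(im,tuple(int(v) for v in proj(cs,p)),1,(0,255,0),-1); crop(im,280,100,430,220,5,"pics/s4.png")
im=snapshot("scene").copy(); cv2.circle(im,tuple(int(v) for v in proj(cc,p)),1,(0,255,0),-1);crop(im,200,130,360,250,5,"pics/c4.png")
E
```

```text
t 7.8 p [ 0.666  -0.042   0.1456] F [-0.71  0.32  0.21] w 0.0006 T [0.03 0.13 0.  ]
[359.19323308 187.41824062] [272.66036572 198.47601765]
```

View pics/s4.png

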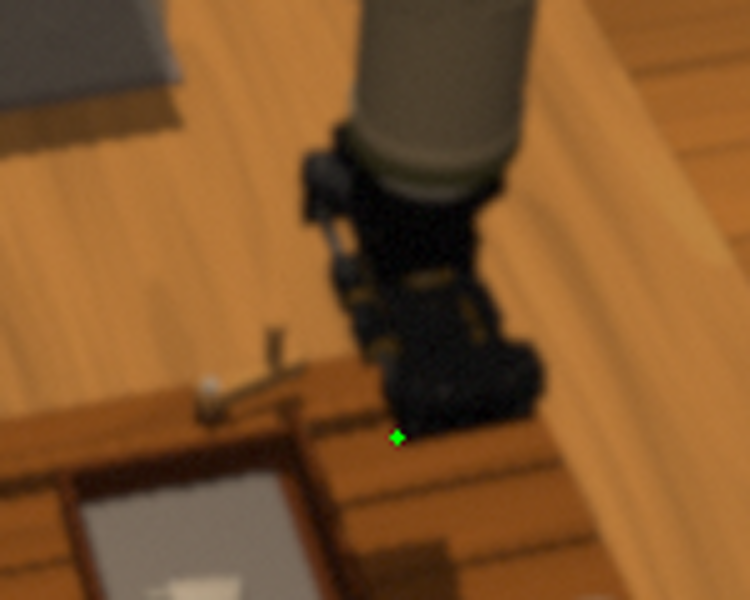

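View pics/c4.png

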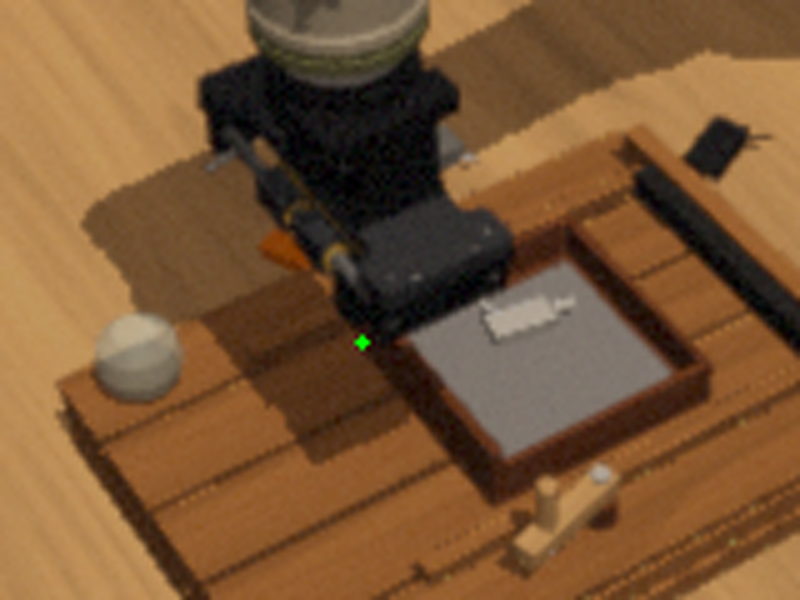

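{"name": "apply_moves", "arguments": {
  "plan": [
    [1,0,0,0.02,0,0,0],
    [1,0,0,0.04,0,0,0],
    [1,0,0,0.055,0,0,0],
    [1,0,0.004,0.066,0,0,0],
    [1,0,0.008,0.07,0,0,0],
    [1,0,0.012,0.07,0,0,0],
    [1,0,0.016,0.07,0,0,0],
    [1,0,0.018,0.07,0,0,0]
  ]
}}

```text
time: 8.7
eef_pos: [0.6481, -0.0421, 0.0767]
eef_rot: [[0.001, -1.0, 0.002], [-1.0, -0.001, 0.0], [-0.0, -0.002, -1.0]]
wrist_force: [-0.4, 1.0, -0.0]
grip_width: 0.0005
```

{"name": "apply_moves", "arguments": {
  "plan": [
    [1,0,0.001,0,0,0,0],
    [1,0,0.002,0,0,0,0],
    [1,0,0.003,0,0,0,0],
    [1,0,0.004,0,0,0,0],
    [1,0,0.005,0,0,0,0]
  ]
}}

```text
time: 9.2
eef_pos: [0.643, -0.042, 0.0757]
eef_rot: [[0.001, -1.0, 0.0], [-1.0, -0.001, -0.0], [0.0, -0.0, -1.0]]
wrist_force: [-0.6, -0.6, -0.1]
grip_width: 0.0005
```

{"name": "apply_moves", "arguments": {
  "plan": [
    [1,0,0.001,0,0,0,0],
    [1,0,0.002,0,0,0,0],
    [1,0,0.003,0,0,0,0],
    [1,0,0.004,0,0,0,0],
    [1,0,0.005,0,0,0,0],
    [1,0,0.006,0,0,0,0]
  ]
}}

```text
time: 9.8
eef_pos: [0.6379, -0.042, 0.0765]
eef_rot: [[0.001, -1.0, 0.002], [-1.0, -0.001, 0.0], [-0.0, -0.002, -1.0]]
wrist_force: [4.2, -0.8, 5.4]
grip_width: 0.0003
```

```bash
python3 - <<'E'
from h import *
s=st()
c=cam("wrist");im=snapshot("wrist"); cv2.imwrite("pics/w5.png",im[:,:,::-1])
E
```

```text
t 9.8 p [ 0.6379 -0.042   0.0765] F [ 4.24 -0.76  5.4 ] w 0.0003 T [ 0.05 -0.87 -0.06]
```

View pics/w5.png

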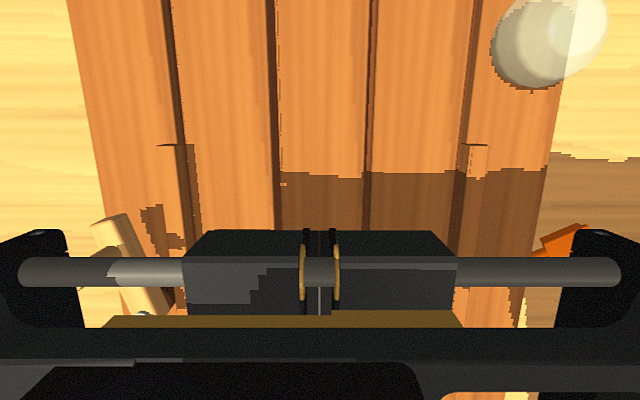

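```bash
python3 - <<'E'
from h import *
s=st();p=np.array(s['eef_pos'])
a=[]
for n,b in (("side",(310,130,400,220)),("scene",(230,130,320,220))):
    im=snapshot(n); c=cam(n)
    im=cv2.resize(np.ascontiguousarray(im[b[1]:b[3],b[0]:b[2],::-1]),None,fx=4.4,fy=4.4,interpolation=cv2.INTER_CUBIC)
    im=cv2.convertScaleAbs(im,alpha=1.8,beta=20)
    for dz,col in ((0,(0,255,0)),(.028,(255,0,255)),(.07,(255,255,0))):
        u=proj(c,p+[0,0,dz]); cv2.circle(im,tuple(int(v) for v in ((u[0]-b[0])*4.4,(u[1]-b[1])*4.4)),3,col,-1)
    a.append(im)
cv2.imwrite("pics/z6.png",np.hstack(a))
E
```

```text
t 9.85 p [ 0.6378 -0.042   0.0765] F [4.19 0.76 5.46] w 0.0 T [ 0.1  -0.77 -0.02]
```

View pics/z6.png

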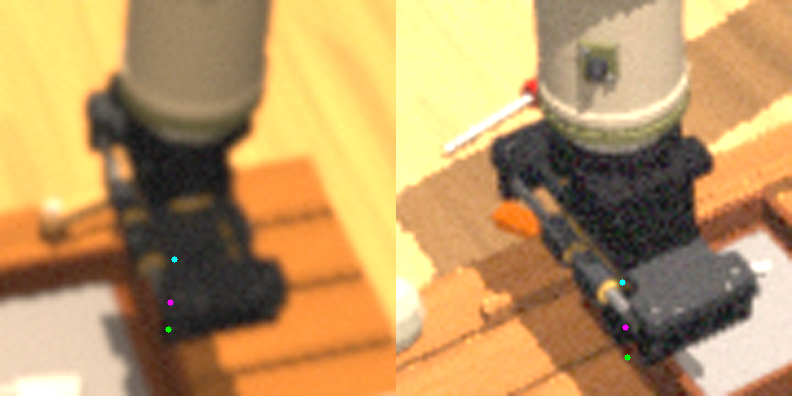

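The contact forces (4 N along x, 5 N up) look like the tips riding on top of the lip rather than hooking behind it. I'll find the true tip height by touching free deck behind the tray.

{"name": "apply_moves", "arguments": {
  "plan": [
    [1,0,-0.01,0,0,0,0],
    [1,0,-0.025,0,0,0,0],
    [1,0,-0.045,0,0,0,0],
    [1,0,-0.045,0.003,0,0,0],
    [1,0,-0.045,0.006,0,0,0],
    [1,0,-0.045,0.009,0,0,0]
  ]
}}

```text
time: 10.55
eef_pos: [0.681, -0.0421, 0.0657]
eef_rot: [[0.001, -1.0, -0.002], [-1.0, -0.001, -0.0], [0.0, 0.002, -1.0]]
wrist_force: [-0.5, 0.0, 0.3]
grip_width: 0.0003
```

{"name": "apply_moves", "arguments": {
  "plan": [
    [1,0,0,0.002,0,0,0],
    [1,0,0,0.004,0,0,0],
    [1,0,0,0.005,0,0,0],
    [1,0,0,0.006,0,0,0]
  ]
}}

```text
time: 10.95
eef_pos: [0.682, -0.042, 0.0607]
eef_rot: [[0.001, -1.0, 0.0], [-1.0, -0.001, 0.0], [-0.0, -0.0, -1.0]]
wrist_force: [-0.0, -1.1, -0.6]
grip_width: 0.0003
```

{"name": "apply_moves", "arguments": {
  "plan": [
    [1,0,0,0.001,0,0,0],
    [1,0,0,0.002,0,0,0],
    [1,0,0,0.003,0,0,0]
  ]
}}

```text
time: 11.25
eef_pos: [0.6821, -0.042, 0.0576]
eef_rot: [[0.001, -1.0, 0.0], [-1.0, -0.001, 0.0], [-0.0, -0.0, -1.0]]
wrist_force: [0.0, 0.0, -0.1]
grip_width: 0.0005
```

{"name": "apply_moves", "arguments": {
  "plan": [
    [1,0,0,0.001,0,0,0],
    [1,0,0,0.002,0,0,0],
    [1,0,0,0.003,0,0,0],
    [1,0,0,0.004,0,0,0]
  ]
}}

```text
time: 11.65
eef_pos: [0.682, -0.042, 0.0536]
eef_rot: [[0.001, -1.0, 0.0], [-1.0, -0.001, 0.0], [-0.0, -0.0, -1.0]]
wrist_force: [0.5, -0.0, -0.2]
grip_width: 0.0007
```

The TCP is below deck height with no contact, so the tips really end about 28 mm above the reported TCP. At TCP z≈0.05 the tips should sit at ~0.078, well behind the lip. Pulling now.

{"name": "apply_moves", "arguments": {
  "plan": [
    [1,0,0.006,0.003,0,0,0],
    [1,0,0.012,0.003,0,0,0],
    [1,0,0.018,0.003,0,0,0],
    [1,0,0.024,0.003,0,0,0],
    [1,0,0.03,0.003,0,0,0],
    [1,0,0.034,0.003,0,0,0],
    [1,0,0.037,0.003,0,0,0],
    [1,0,0.038,0.003,0,0,0]
  ]
}}

```text
time: 12.45
eef_pos: [0.6438, -0.042, 0.0508]
eef_rot: [[0.001, -1.0, 0.0], [-1.0, -0.001, 0.0], [-0.0, -0.0, -1.0]]
wrist_force: [0.1, -0.2, -0.5]
grip_width: 0.0005
```

{"name": "apply_moves", "arguments": {
  "plan": [
    [1,0,0.001,0,0,0,0],
    [1,0,0.002,0,0,0,0],
    [1,0,0.003,0,0,0,0],
    [1,0,0.004,0,0,0,0]
  ]
}}

```text
time: 12.85
eef_pos: [0.6404, -0.0419, 0.0507]
eef_rot: [[0.001, -1.0, 0.001], [-1.0, -0.001, 0.0], [-0.0, -0.001, -1.0]]
wrist_force: [2.4, 0.6, -1.5]
grip_width: 0.0008
```

{"name": "apply_moves", "arguments": {
  "plan": [
    [1,0,0.001,0,0,0,0],
    [1,0,0.002,0,0,0,0],
    [1,0,0.003,0,0,0,0],
    [1,0,0.004,0,0,0,0]
  ]
}}

```text
time: 13.25
eef_pos: [0.636, -0.042, 0.0506]
eef_rot: [[0.001, -1.0, 0.0], [-1.0, -0.001, 0.0], [-0.0, -0.0, -1.0]]
wrist_force: [2.3, 0.1, -1.4]
grip_width: 0.0
```

{"name": "apply_moves", "arguments": {
  "plan": [
    [1,0,0.002,0,0,0,0],
    [1,0,0.004,0,0,0,0],
    [1,0,0.006,0,0,0,0],
    [1,0,0.008,0,0,0,0],
    [1,0,0.01,0,0,0,0],
    [1,0,0.012,0,0,0,0],
    [1,0,0.014,0,0,0,0],
    [1,0,0.016,0,0,0,0],
    [1,0,0.018,0,0,0,0],
    [1,0,0.02,0,0,0,0]
  ]
}}

```text
time: 14.25
eef_pos: [0.6159, -0.042, 0.0507]
eef_rot: [[0.001, -1.0, 0.0], [-1.0, -0.001, 0.0], [-0.0, -0.0, -1.0]]
wrist_force: [2.5, 0.9, -1.4]
grip_width: 0.0005
```

{"name": "apply_moves", "arguments": {
  "plan": [
    [1,0,0.002,0,0,0,0],
    [1,0,0.004,0,0,0,0],
    [1,0,0.006,0,0,0,0],
    [1,0,0.008,0,0,0,0],
    [1,0,0.01,0,0,0,0],
    [1,0,0.012,0,0,0,0],
    [1,0,0.014,0,0,0,0],
    [1,0,0.015,0,0,0,0]
  ]
}}

```text
time: 15.05
eef_pos: [0.6008, -0.042, 0.0507]
eef_rot: [[0.001, -1.0, 0.0], [-1.0, -0.001, 0.0], [-0.0, -0.0, -1.0]]
wrist_force: [2.0, -0.3, -2.4]
grip_width: 0.0001
```

```bash
python3 - <<'E'
from h import *
st()
im=snapshot("side"); crop(im,220,150,430,300,3.8,"pics/s7.png")
E
```

```text
t 15.05 p [ 0.6008 -0.042   0.0507] F [ 1.96 -0.27 -2.45] w 0.0001 T [ 0.07 -0.51  0.04]
```

View pics/s7.png

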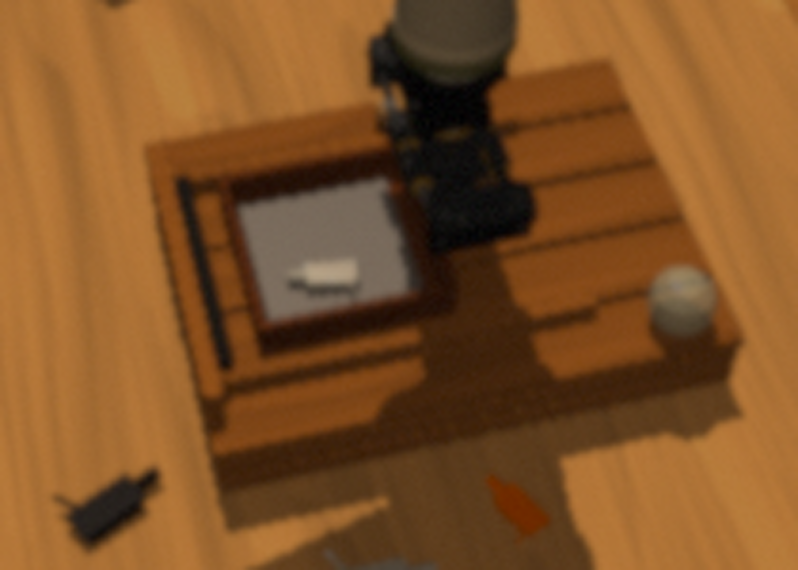

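{"name": "apply_moves", "arguments": {
  "plan": [
    [1,0,0.002,0,0,0,0],
    [1,0,0.004,0,0,0,0],
    [1,0,0.006,0,0,0,0],
    [1,0,0.008,0,0,0,0],
    [1,0,0.009,0,0,0,0],
    [1,0,0.01,0,0,0,0]
  ]
}}

```text
time: 15.7
eef_pos: [0.591, -0.042, 0.0507]
eef_rot: [[0.001, -1.0, 0.0], [-1.0, -0.001, 0.0], [-0.0, -0.0, -1.0]]
wrist_force: [2.6, 0.7, -1.4]
grip_width: 0.0004
```

{"name": "apply_moves", "arguments": {
  "plan": [
    [1,0,0.0007,0,0,0,0],
    [1,0,0.0014,0,0,0,0],
    [1,0,0.002,0,0,0,0]
  ]
}}

```text
time: 16.0
eef_pos: [0.5891, -0.042, 0.0507]
eef_rot: [[0.001, -1.0, 0.0], [-1.0, -0.001, -0.0], [0.0, -0.0, -1.0]]
wrist_force: [3.5, -0.3, -2.0]
grip_width: 0.0006
```

{"name": "apply_moves", "arguments": {
  "plan": [
    [1,0,0.0007,0,0,0,0],
    [1,0,0.0014,0,0,0,0],
    [1,0,0.002,0,0,0,0]
  ]
}}

```text
time: 16.3
eef_pos: [0.587, -0.042, 0.0507]
eef_rot: [[0.001, -1.0, 0.0], [-1.0, -0.001, 0.0], [-0.0, -0.0, -1.0]]
wrist_force: [3.2, -0.4, -0.9]
grip_width: 0.0003
```

{"name": "apply_moves", "arguments": {
  "plan": [
    [1,0,0.0007,0,0,0,0],
    [1,0,0.0014,0,0,0,0],
    [1,0,0.002,0,0,0,0]
  ]
}}

```text
time: 16.6
eef_pos: [0.585, -0.042, 0.0507]
eef_rot: [[0.001, -1.0, 0.0], [-1.0, -0.001, 0.0], [-0.0, -0.0, -1.0]]
wrist_force: [3.7, -0.5, -1.3]
grip_width: 0.0005
```

{"name": "apply_moves", "arguments": {
  "plan": [
    [1,0,0.0007,0,0,0,0],
    [1,0,0.0014,0,0,0,0],
    [1,0,0.002,0,0,0,0]
  ]
}}

```text
time: 16.9
eef_pos: [0.583, -0.042, 0.0507]
eef_rot: [[0.001, -1.0, 0.0], [-1.0, -0.001, 0.0], [-0.0, -0.0, -1.0]]
wrist_force: [2.5, -0.1, -1.0]
grip_width: 0.0006
```

```bash
python3 - <<'E'
from h import *
st()
im=snapshot("side"); crop(im,240,165,340,240,7.5,"pics/s8.png")
E
```

```text
t 16.9 p [ 0.583  -0.042   0.0507] F [ 2.5  -0.11 -0.96] w 0.0006 T [-0.   -0.62 -0.01]
```

View pics/s8.png

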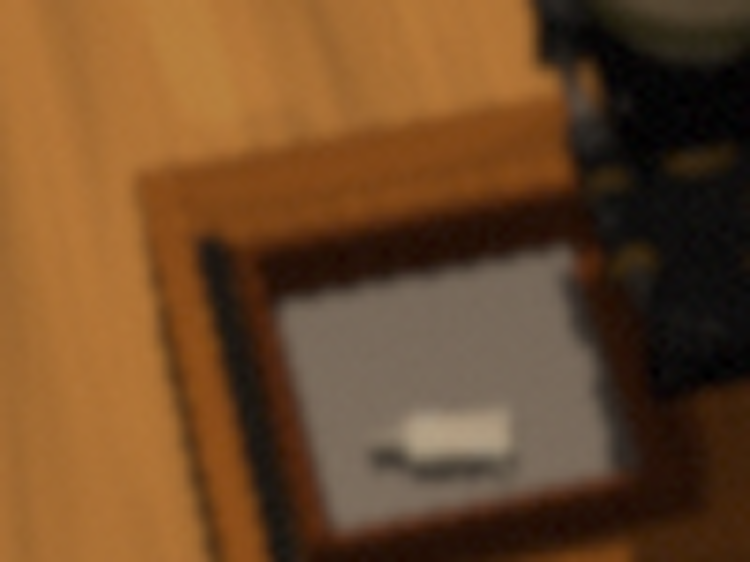

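{"name": "apply_moves", "arguments": {
  "plan": [
    [1,0,0.0007,0,0,0,0],
    [1,0,0.0014,0,0,0,0],
    [1,0,0.002,0,0,0,0]
  ]
}}

```text
time: 17.25
eef_pos: [0.581, -0.0421, 0.0507]
eef_rot: [[0.001, -1.0, 0.0], [-1.0, -0.001, -0.0], [0.0, -0.0, -1.0]]
wrist_force: [3.7, -0.5, -0.8]
grip_width: 0.0002
```

{"name": "apply_moves", "arguments": {
  "plan": [
    [1,0,0.0007,0,0,0,0],
    [1,0,0.0014,0,0,0,0]
  ]
}}

```text
time: 17.45
eef_pos: [0.5802, -0.0421, 0.0508]
eef_rot: [[0.001, -1.0, 0.002], [-1.0, -0.001, -0.0], [0.0, -0.002, -1.0]]
wrist_force: [6.9, -1.3, -4.0]
grip_width: 0.0003
```

{"name": "apply_moves", "arguments": {
  "plan": [
    [1,0,0.0007,0,0,0,0],
    [1,0,0.0014,0,0,0,0]
  ]
}}

```text
time: 17.65
eef_pos: [0.5803, -0.0421, 0.0514]
eef_rot: [[0.001, -1.0, 0.004], [-1.0, -0.001, -0.0], [0.0, -0.004, -1.0]]
wrist_force: [11.7, -1.5, -3.0]
grip_width: 0.0005
```

{"name": "apply_moves", "arguments": {
  "plan": [
    [1,0,0.0007,0,0,0,0]
  ]
}}

```text
time: 17.75
eef_pos: [0.5803, -0.0421, 0.0518]
eef_rot: [[0.001, -1.0, 0.006], [-1.0, -0.001, -0.0], [0.0, -0.006, -1.0]]
wrist_force: [13.9, -0.4, -2.0]
grip_width: 0.0007
```

Seated at x≈0.580: total pull is 13.9 N, of which ~3 N is friction, so about 11 N on the stop. Holding.

{"name": "apply_moves", "arguments": {
  "plan": [
    [1,0,0,0,0,0,0],
    [1,0,0,0,0,0,0]
  ]
}}

```text
time: 17.95
eef_pos: [0.5803, -0.0421, 0.0518]
eef_rot: [[0.001, -1.0, 0.006], [-1.0, -0.001, -0.0], [0.0, -0.006, -1.0]]
wrist_force: [13.3, -0.7, -2.3]
grip_width: 0.0006
```

{"name": "apply_moves", "arguments": {
  "plan": [
    [1,0,0,0,0,0,0],
    [1,0,0,0,0,0,0],
    [1,0,0,0,0,0,0],
    [1,0,0,0,0,0,0],
    [1,0,0,0,0,0,0],
    [1,0,0,0,0,0,0]
  ]
}}

```text
time: 18.55
eef_pos: [0.5803, -0.042, 0.0518]
eef_rot: [[0.001, -1.0, 0.006], [-1.0, -0.001, -0.0], [0.0, -0.006, -1.0]]
wrist_force: [12.8, -0.8, -2.3]
grip_width: 0.0006
```

```bash
python3 - <<'E'
from h import *
s=st(); print(np.round(s['wrist_torque'],3))
im=snapshot("side"); crop(im,240,165,340,240,7.5,"pics/s9.png")
E
```

```text
t 18.55 p [ 0.5803 -0.042   0.0518] F [12.8  -0.77 -2.26] w 0.0006 T [-0.03 -2.66  0.  ]
[-0.027 -2.657  0.004]
```

View pics/s9.png

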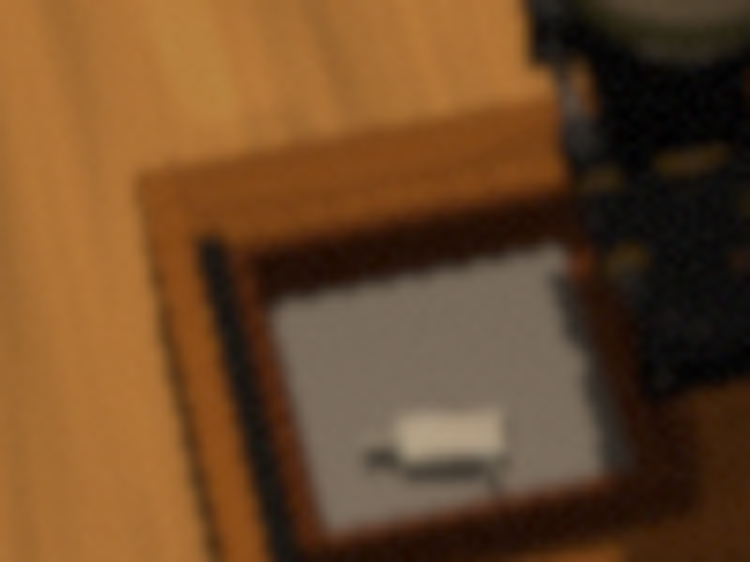

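Held about 0.8 s at ~10 N on the stop. The picture shows the near wall flush along the whole buffer. Releasing the lip and lifting.

{"name": "apply_moves", "arguments": {
  "plan": [
    [1,0,-0.002,0,0,0,0],
    [1,0,-0.006,0,0,0,0],
    [1,0,-0.014,0,0,0,0],
    [1,0,-0.024,0,0,0,0],
    [1,0,-0.026,-0.02,0,0,0],
    [1,0,-0.026,-0.05,0,0,0],
    [1,0,-0.026,-0.085,0,0,0],
    [1,0,-0.026,-0.1,0,0,0],
    [1,0,-0.026,-0.1,0,0,0]
  ]
}}

```text
time: 19.5
eef_pos: [0.6052, -0.0421, 0.1529]
eef_rot: [[0.001, -1.0, 0.004], [-1.0, -0.001, 0.0], [-0.0, -0.004, -1.0]]
wrist_force: [0.5, -0.7, -0.8]
grip_width: 0.0003
```

```bash
python3 - <<'E'
from h import *
s=st()
c=cam("wrist");im=snapshot("wrist"); cv2.imwrite("pics/w10.png",im[:,:,::-1])
np.save("cw10.npy",np.array([c[0],c[1],np.tile(c[2],(3,1))]))
im=snapshot("scene");crop(im,200,130,400,280,4,"pics/c10.png")
E
```

```text
t 19.5 p [ 0.6052 -0.0421  0.1529] F [ 0.52 -0.69 -0.76] w 0.0003 T [0.08 0.09 0.01]
```

View pics/w10.png

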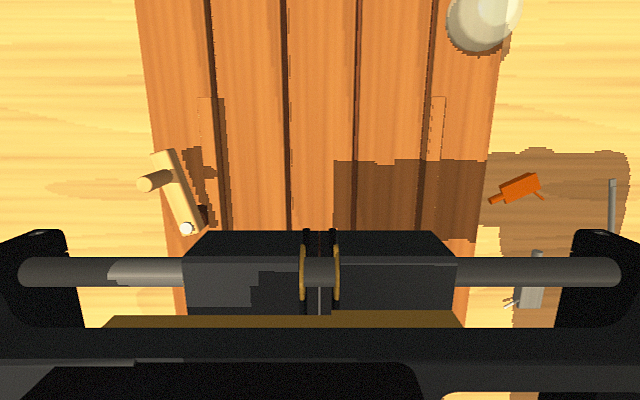

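View pics/c10.png

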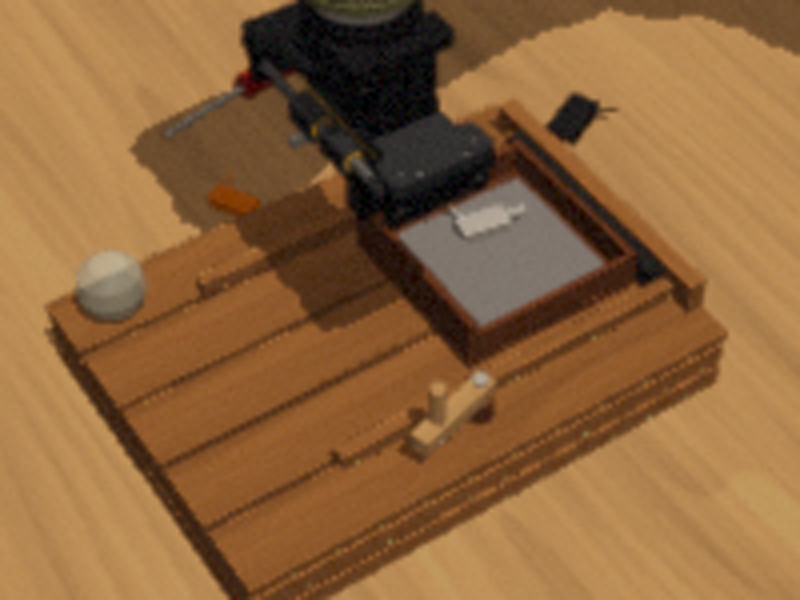

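```bash
python3 - <<'E'
from h import *
a=np.load("cw10.npy"); cw=(a[0],a[1],a[2][0]); cc=cam("scene"); cs=cam("side")
print('peg w',ray(cw,(146,185),.129),'scene',ray(cc,(309.3,226.5),.129),'side',ray(cs,(437/3.8+220,180/3.8+120),.129))
print('piv w',ray(cw,(188,228),.095),'scene',ray(cc,(320,225),.095),'side',ray(cs,(387/3.8+220,222/3.8+120),.095))
E
```

```text
peg w [0.631355  0.0784268 0.129    ] scene [0.63046681 0.08346748 0.129     ] side [0.62625575 0.0658039  0.129     ]
piv w [0.58735696 0.06754782 0.095     ] scene [0.58743372 0.07179572 0.095     ] side [0.58501963 0.06227523 0.095     ]
```

{"name": "apply_moves", "arguments": {
  "plan": [
    [1,-0.015,-0.002,0,0,0,-0.14],
    [1,-0.03,-0.004,0,0,0,-0.28],
    [1,-0.045,-0.006,0,0,0,-0.42],
    [1,-0.06,-0.008,0,0,0,-0.56],
    [1,-0.075,-0.01,0,0,0,-0.7],
    [1,-0.09,-0.012,0,0,0,-0.84],
    [1,-0.105,-0.014,0,0,0,-0.98],
    [1,-0.12,-0.016,0,0,0,-1.12],
    [1,-0.135,-0.018,0,0,0,-1.26],
    [1,-0.148,-0.02,0,0,0,-1.4]
  ]
}}

```text
time: 20.6
eef_pos: [0.6224, 0.1068, 0.1484]
eef_rot: [[0.987, -0.163, -0.003], [-0.163, -0.987, -0.0], [-0.003, 0.001, -1.0]]
wrist_force: [-0.5, 0.5, -0.1]
grip_width: 0.0003
```

{"name": "apply_moves", "arguments": {
  "plan": [
    [1,0,0,0,0,0,-0.14],
    [1,0,0,0,0,0,-0.28],
    [1,0,0,0,0,0,-0.42],
    [1,0,0,0,0,0,-0.42],
    [1,0,0,0,0,0,-0.42]
  ]
}}

```text
time: 21.1
eef_pos: [0.6228, 0.1058, 0.1493]
eef_rot: [[0.97, 0.243, -0.002], [0.243, -0.97, -0.0], [-0.002, -0.0, -1.0]]
wrist_force: [-0.3, -0.3, 0.7]
grip_width: 0.0002
```

```bash
python3 - <<'E'
from h import *
s=st(); print(np.round(s['eef_rot'],3), np.round(s['joints'],2))
im=snapshot("side"); crop(im,260,110,410,230,5,"pics/s11.png")
im=snapshot("scene");crop(im,220,130,370,250,5,"pics/c11.png")
E
```

```text
t 21.1 p [0.6228 0.1058 0.1493] F [-0.26 -0.32  0.66] w 0.0002 T [ 0.01 -0.06 -0.03]
[[ 0.97   0.243 -0.002]
 [ 0.243 -0.97  -0.   ]
 [-0.002 -0.    -1.   ]] [-0.13  0.38 -0.14  1.49  0.05  1.27 -0.03]
```

View pics/s11.png

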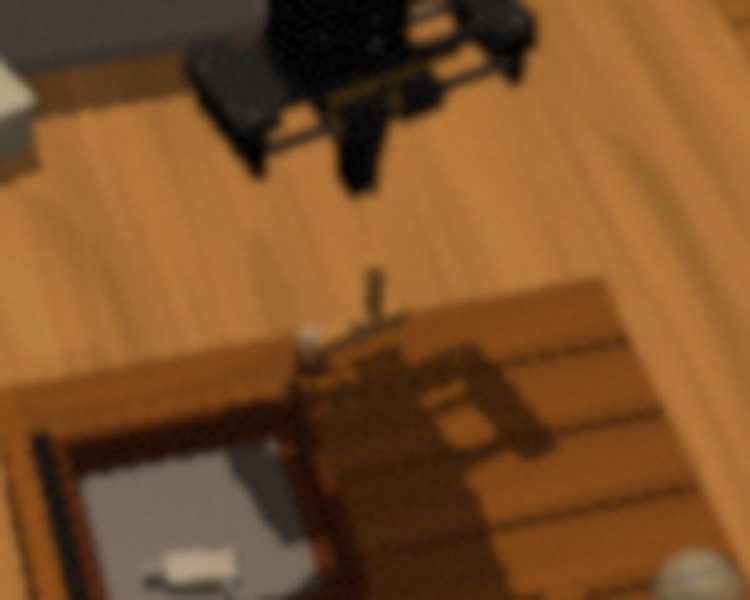

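View pics/c11.png

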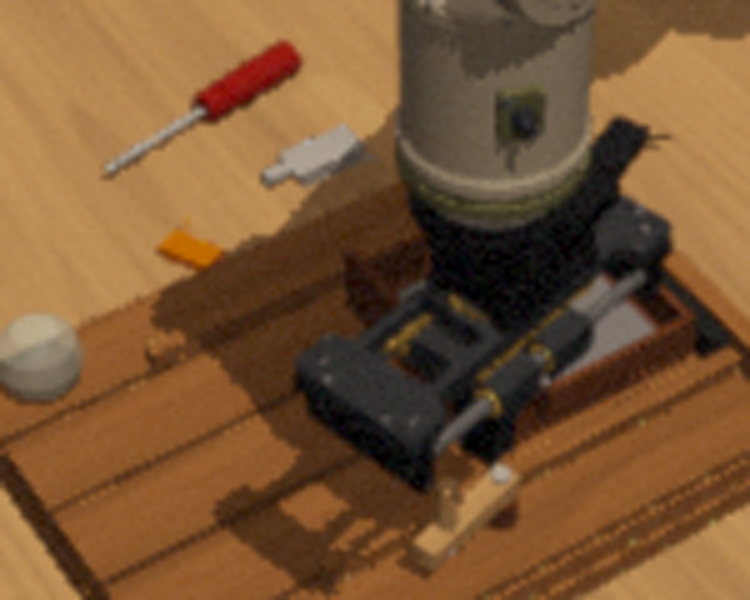

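```bash
python3 - <<'E'
from h import *
s=st();p=np.array(s['eef_pos']);cs=cam("side")
for dz in (0,.01,.02,.03,.04): 
    u=proj(cs,p+[0,0,dz]); print(dz,u.round(1),((u-[260,110])*5).round(0))
E
```

```text
t 21.2 p [0.6231 0.106  0.1499] F [-0.29  0.09  0.53] w 0.0005 T [ 0.    0.   -0.04]
0 [330.6 153.4] [353. 217.]
0.01 [330.7 151. ] [353. 205.]
0.02 [330.7 148.5] [354. 193.]
0.03 [330.8 146.1] [354. 180.]
0.04 [330.9 143.6] [355. 168.]
```

```bash
python3 - <<'E'
import numpy as np
piv=np.array([-.0432,.0284])
def P(al,d,r=.045): 
    return piv+r*np.array([np.cos(al),np.sin(al)])-d*np.array([-np.sin(al),np.cos(al)])
for d in (.0284,.0175,.0155): print(d,P(0,d).round(4))
for al in np.arange(.1,1.95,.1): print(round(al,2),P(al,.0155).round(4))
E
```

```text
0.0284 [0.0018 0.    ]
0.0175 [0.0018 0.0109]
0.0155 [0.0018 0.0129]
0.1 [0.0031 0.0175]
0.2 [0.004  0.0221]
0.3 [0.0044 0.0269]
0.4 [0.0043 0.0316]
0.5 [0.0037 0.0364]
0.6 [0.0027 0.041 ]
0.7 [0.0012 0.0455]
0.8 [-0.0007  0.0499]
0.9 [-0.0031  0.054 ]
1.0 [-0.0058  0.0579]
1.1 [-0.009   0.0615]
1.2 [-0.0124  0.0647]
1.3 [-0.0162  0.0676]
1.4 [-0.0203  0.0701]
1.5 [-0.0246  0.0722]
1.6 [-0.029   0.0738]
1.7 [-0.0336  0.075 ]
1.8 [-0.0383  0.0757]
1.9 [-0.0431  0.076 ]
```

{"name": "apply_moves", "arguments": {
  "plan": [
    [1,0,0,0.02,0,0,0],
    [1,0,0,0.04,0,0,0],
    [1,0,0,0.055,0,0,0],
    [1,0,0,0.065,0,0,0],
    [1,0,0,0.071,0,0,0],
    [1,0,0,0.071,0,0,0]
  ]
}}

```text
time: 21.8
eef_pos: [0.6232, 0.106, 0.0791]
eef_rot: [[0.969, 0.247, -0.001], [0.247, -0.969, -0.0], [-0.001, -0.0, -1.0]]
wrist_force: [1.3, -0.1, -0.5]
grip_width: 0.0009
```

```bash
python3 - <<'E'
from h import *
s=st()
im=snapshot("side"); crop(im,280,130,380,210,8,"pics/s12.png")
im=snapshot("wrist");cv2.imwrite("pics/w12.png",im[:,:,::-1])
E
```

```text
t 21.8 p [0.6232 0.106  0.0791] F [ 1.29 -0.14 -0.54] w 0.0009 T [-0.   -0.02  0.03]
```

View pics/s12.png

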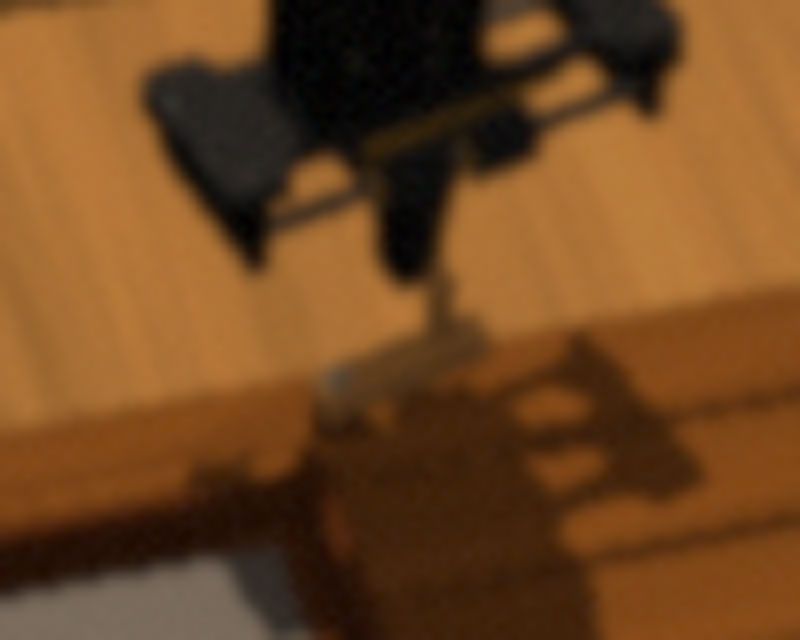

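View pics/w12.png

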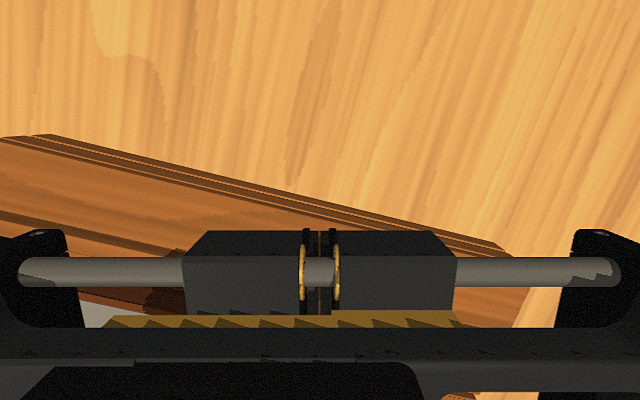

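{"name": "apply_moves", "arguments": {
  "plan": [
    [1,0.002,0.003,0,0,0,0],
    [1,0.002,0.006,0,0,0,0],
    [1,0.002,0.009,0,0,0,0],
    [1,0.002,0.011,0,0,0,0],
    [1,0.002,0.013,0,0,0,0]
  ]
}}

```text
time: 22.4
eef_pos: [0.6287, 0.0941, 0.0799]
eef_rot: [[0.969, 0.248, 0.0], [0.248, -0.969, 0.001], [0.001, -0.0, -1.0]]
wrist_force: [-0.4, 1.9, 0.8]
grip_width: 0.0004
```

{"name": "apply_moves", "arguments": {
  "plan": [
    [1,0,0.001,0,0,0,0.02],
    [1,0,0.002,0,0,0,0.04],
    [1,0,0.003,0,0,0,0.06],
    [1,0,0.004,0,0,0,0.08]
  ]
}}

```text
time: 22.8
eef_pos: [0.6295, 0.0901, 0.0796]
eef_rot: [[0.986, 0.168, -0.0], [0.168, -0.986, 0.0], [-0.0, -0.0, -1.0]]
wrist_force: [-0.0, 2.8, -0.6]
grip_width: 0.0005
```

```bash
python3 - <<'E'
from h import *
s=st()
im=snapshot("side"); crop(im,280,130,380,210,8,"pics/s13.png")
E
```

```text
t 22.8 p [0.6295 0.0901 0.0796] F [-0.    2.83 -0.57] w 0.0005 T [ 0.35  0.04 -0.02]
```

View pics/s13.png

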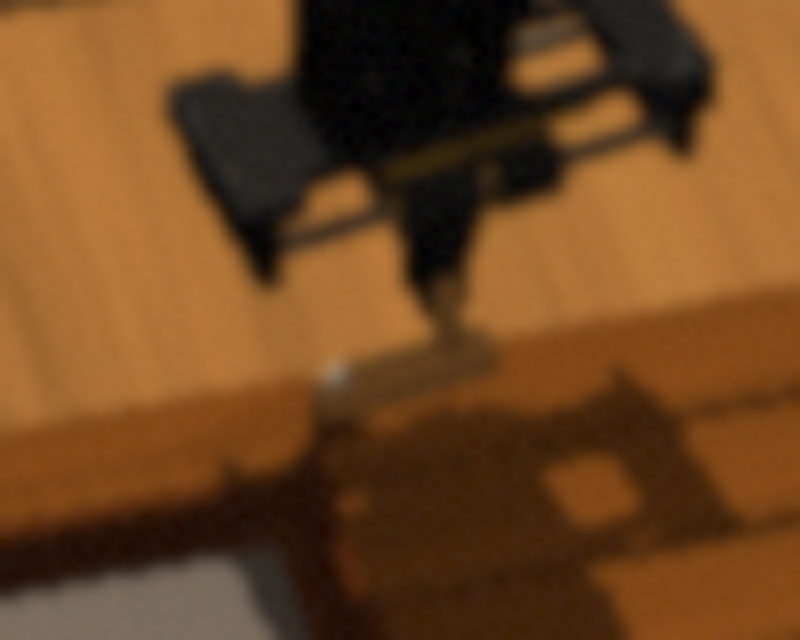

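{"name": "apply_moves", "arguments": {
  "plan": [
    [1,0.0011,0.0036,0,0,0,0.08],
    [1,0.0019,0.0074,0,0,0,0.16],
    [1,0.0024,0.0111,0,0,0,0.24],
    [1,0.0026,0.0149,0,0,0,0.32],
    [1,0.0025,0.0187,0,0,0,0.4]
  ]
}}

```text
time: 23.35
eef_pos: [0.6349, 0.0721, 0.0795]
eef_rot: [[0.973, -0.231, -0.001], [-0.231, -0.973, 0.0], [-0.001, 0.0, -1.0]]
wrist_force: [-0.9, 2.7, 1.2]
grip_width: 0.0007
```

{"name": "apply_moves", "arguments": {
  "plan": [
    [1,0.0011,0.0036,0,0,0,0.08],
    [1,0.0019,0.0074,0,0,0,0.16],
    [1,0.0024,0.0111,0,0,0,0.24],
    [1,0.0026,0.0149,0,0,0,0.32],
    [1,0.0025,0.0187,0,0,0,0.4]
  ]
}}

```text
time: 23.85
eef_pos: [0.633, 0.0536, 0.0796]
eef_rot: [[0.806, -0.592, -0.001], [-0.592, -0.806, 0.0], [-0.001, -0.0, -1.0]]
wrist_force: [-1.0, 1.9, 0.7]
grip_width: 0.0003
```

```bash
python3 - <<'E'
from h import *
s=st(); R=np.array(s['eef_rot']); d=np.array([.588,.068,0])-s['eef_pos']; print((R.T@d).round(4), np.arctan2(R[1,0],R[0,0]))
im=snapshot("side"); crop(im,260,130,380,220,6.5,"pics/s14.png")
E
```

```text
t 23.85 p [0.633  0.0536 0.0796] F [-1.04  1.91  0.67] w 0.0003 T [ 0.56  0.26 -0.04]
[-0.0448  0.015   0.0796] -0.6332031712142482
```

View pics/s14.png

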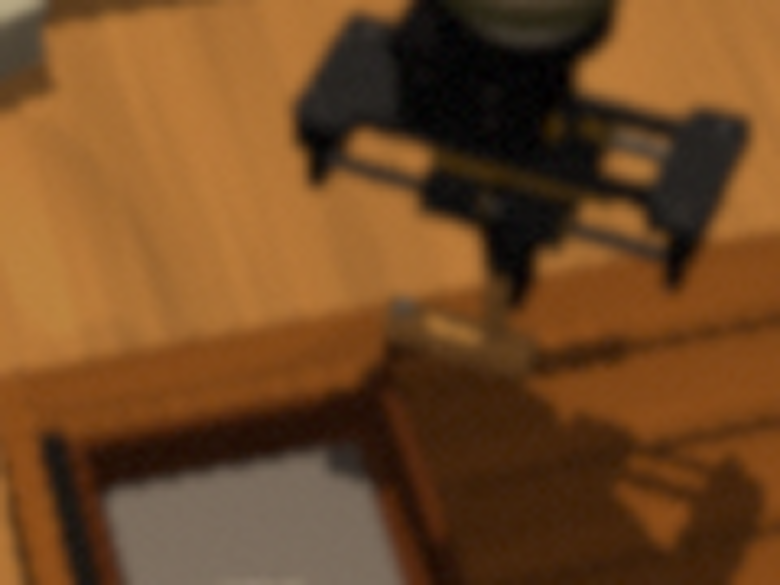

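Tracking works: the keeper is following at ~1.15 rad and the force is ~2 N. Continuing the same arc.

{"name": "apply_moves", "arguments": {
  "plan": [
    [1,0.0011,0.0036,0,0,0,0.08],
    [1,0.0019,0.0074,0,0,0,0.16],
    [1,0.0024,0.0111,0,0,0,0.24],
    [1,0.0026,0.0149,0,0,0,0.32],
    [1,0.0025,0.0187,0,0,0,0.4]
  ]
}}

```text
time: 24.4
eef_pos: [0.6243, 0.0369, 0.0796]
eef_rot: [[0.514, -0.858, 0.0], [-0.858, -0.514, 0.0], [-0.0, -0.0, -1.0]]
wrist_force: [0.1, 1.6, -1.0]
grip_width: 0.0004
```

{"name": "apply_moves", "arguments": {
  "plan": [
    [1,0.0011,0.0036,0,0,0,0.08],
    [1,0.0019,0.0074,0,0,0,0.16],
    [1,0.0024,0.0111,0,0,0,0.24],
    [1,0.0026,0.0149,0,0,0,0.32],
    [1,0.0025,0.0187,0,0,0,0.4]
  ]
}}

```text
time: 24.9
eef_pos: [0.6098, 0.0247, 0.0797]
eef_rot: [[0.138, -0.99, 0.001], [-0.99, -0.138, -0.0], [0.0, -0.001, -1.0]]
wrist_force: [2.3, 0.4, -1.3]
grip_width: 0.0006
```

```bash
python3 - <<'E'
from h import *
s=st(); R=np.array(s['eef_rot']); d=np.array([.588,.068,0])-s['eef_pos']; print((R.T@d).round(4), np.arctan2(R[1,0],R[0,0]))
im=snapshot("side"); crop(im,250,130,370,220,6.5,"pics/s15.png")
E
```

```text
t 24.9 p [0.6098 0.0247 0.0797] F [ 2.34  0.39 -1.26] w 0.0006 T [ 0.19 -0.23 -0.01]
[-0.046   0.0157  0.0797] -1.4318525726252869
```

View pics/s15.png

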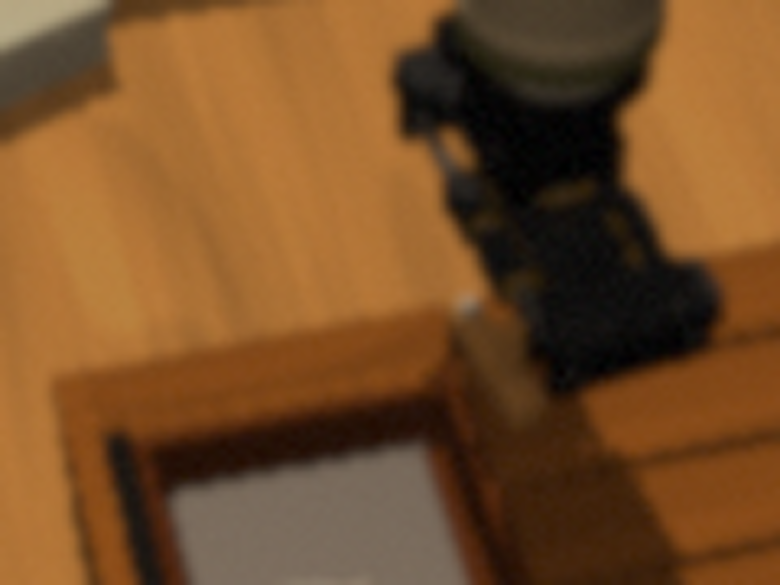

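{"name": "apply_moves", "arguments": {
  "plan": [
    [1,0.0004,0.0014,0,0,0,0.03],
    [1,0.0008,0.0027,0,0,0,0.06],
    [1,0.0013,0.0045,0,0,0,0.1]
  ]
}}

```text
time: 25.25
eef_pos: [0.6055, 0.0227, 0.0797]
eef_rot: [[0.04, -0.999, 0.0], [-0.999, -0.04, -0.0], [0.0, -0.0, -1.0]]
wrist_force: [1.4, 0.5, -1.6]
grip_width: 0.0004
```

{"name": "apply_moves", "arguments": {
  "plan": [
    [1,0.0002,0.0007,0,0,0,0.015],
    [1,0.0004,0.0014,0,0,0,0.03]
  ]
}}

```text
time: 25.45
eef_pos: [0.6041, 0.0222, 0.0797]
eef_rot: [[0.011, -1.0, 0.0], [-1.0, -0.011, -0.0], [0.0, -0.0, -1.0]]
wrist_force: [1.5, -0.1, -0.0]
grip_width: 0.0009
```

{"name": "apply_moves", "arguments": {
  "plan": [
    [1,0.0002,0.0007,0,0,0,0.015],
    [1,0.0004,0.0014,0,0,0,0.03]
  ]
}}

```text
time: 25.65
eef_pos: [0.6026, 0.0218, 0.0797]
eef_rot: [[-0.02, -1.0, 0.0], [-1.0, 0.02, -0.0], [0.0, -0.0, -1.0]]
wrist_force: [2.0, -2.0, 1.4]
grip_width: 0.0002
```

Tool angle gives the keeper at ~2.1 rad, just short of its end, with only ~2 N. Backing away and lifting.

{"name": "apply_moves", "arguments": {
  "plan": [
    [1,0,-0.004,0,0,0,0],
    [1,0,-0.012,0,0,0,0],
    [1,0,-0.022,0,0,0,0],
    [1,0,-0.03,-0.02,0,0,0],
    [1,0,-0.04,-0.06,0,0,0],
    [1,0.02,-0.06,-0.1,0,0,0],
    [1,0.04,-0.1,-0.12,0,0,0],
    [1,0.04,-0.13,-0.13,0,0,0],
    [1,0.04,-0.13,-0.13,0,0,0]
  ]
}}

```text
time: 26.55
eef_pos: [0.735, -0.0211, 0.2094]
eef_rot: [[-0.019, -1.0, 0.001], [-1.0, 0.019, -0.001], [0.001, -0.001, -1.0]]
wrist_force: [-1.0, 0.3, -1.4]
grip_width: 0.0001
```

```bash
python3 - <<'E'
from h import *
s=st()
im=snapshot("side"); crop(im,240,150,400,270,5,"pics/s16.png")
im=snapshot("scene"); crop(im,240,140,400,260,5,"pics/c16.png")
E
```

```text
t 26.55 p [ 0.735  -0.0211  0.2094] F [-0.97  0.26 -1.37] w 0.0001 T [ 0.07  0.15 -0.  ]
```

View pics/s16.png

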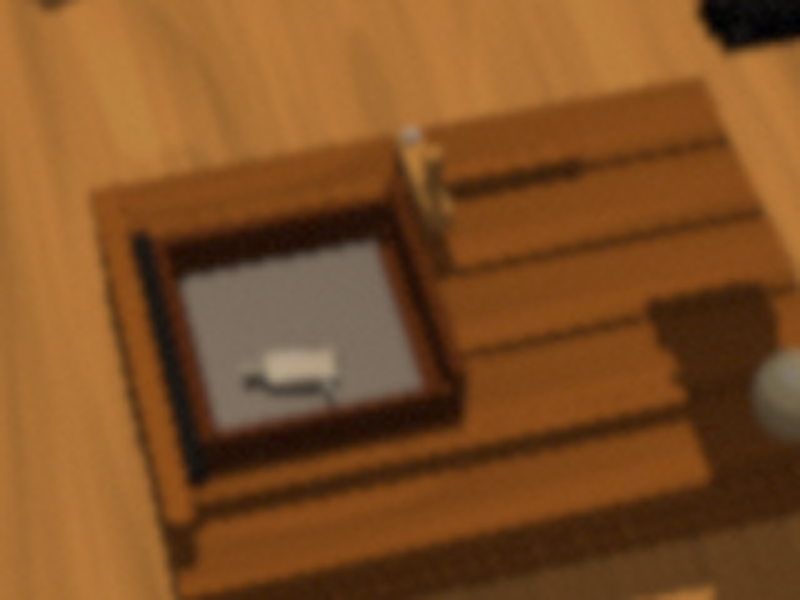

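View pics/c16.png

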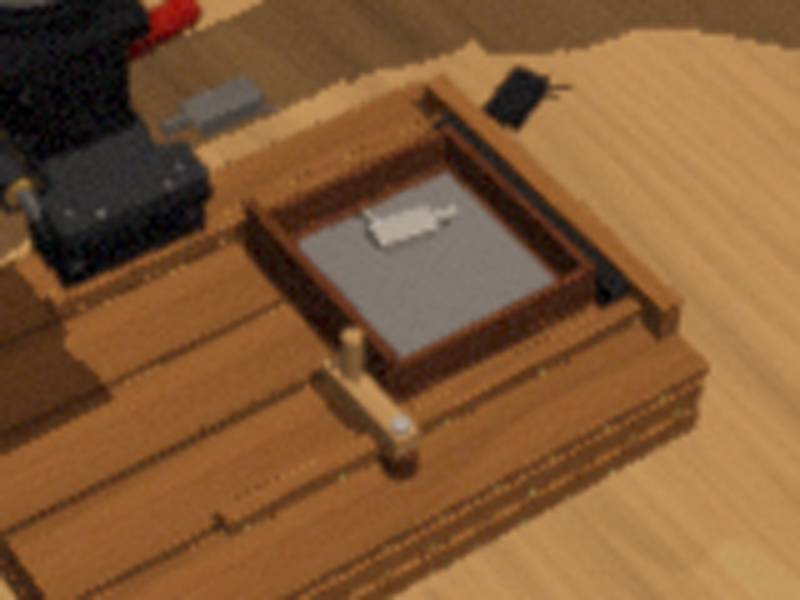

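```bash
python3 - <<'E'
from h import *
cc=cam("scene"); S=lambda x,y:(x/5+240,y/5+140)
a=ray(cc,S(402,425),.095);b=ray(cc,S(352,335),.129);d=b-a
print('keeper',np.pi/6-np.arctan2(d[1],d[0]),d)
l1=ray(cc,S(248,205),.105);l2=ray(cc,S(398,388),.105);l=l2-l1;print('lip',l1,l2,'yaw',-np.arctan2(l[0],l[1]))
f1=ray(cc,S(445,135),.092);f2=ray(cc,S(592,270),.092);l=f2-f1;print('front',f1,f2,-np.arctan2(l[0],l[1]))
s1=ray(cc,S(442,78),.088);s2=ray(cc,S(680,300),.088);l=s2-s1;print('stop',s1,s2,-np.arctan2(l[0],l[1]))
E
```

```text
keeper 2.02290578940716 [ 0.00317796 -0.04437792  0.034     ]
lip [ 0.57076643 -0.10947151  0.105     ] [0.57830763 0.05634965 0.105     ] yaw -0.0454465938148956
front [ 0.43017726 -0.10599984  0.092     ] [0.42592473 0.03528186 0.092     ] 0.03009058307174274
stop [ 0.39816833 -0.15382534  0.088     ] [0.39568269 0.07957854 0.088     ] 0.010649126123464284
```

The pixel-level yaw check is too coarse: the lip edge says -0.045 and the front wall +0.03, with 1 px about 0.02 rad. A closer look with the wrist camera will settle it.

{"name": "apply_moves", "arguments": {
  "plan": [
    [1,0,0.02,-0.03,0,0,0],
    [1,0,0.06,-0.05,0,0,0],
    [1,0,0.1,-0.06,0,0,0],
    [1,0,0.14,-0.06,0,0,0],
    [1,0,0.18,-0.06,0,0,0],
    [1,0,0.22,-0.06,0,0,0],
    [1,0,0.26,-0.06,0,0,0],
    [1,0,0.29,-0.06,0,0,0],
    [1,0,0.29,-0.06,0,0,0]
  ]
}}

```text
time: 27.55
eef_pos: [0.4387, -0.0146, 0.27]
eef_rot: [[-0.018, -1.0, 0.001], [-1.0, 0.018, 0.001], [-0.001, -0.001, -1.0]]
wrist_force: [0.9, -0.2, -0.4]
grip_width: 0.0005
```

```bash
python3 - <<'E'
from h import *
s=st();c=cam("wrist")
im=snapshot("wrist");cv2.imwrite("pics/w17.png",im[:,:,::-1])
np.save("cw17.npy",np.array([c[0],c[1],np.tile(c[2],(3,1))]))
E
```

```text
t 27.55 p [ 0.4387 -0.0146  0.27  ] F [ 0.94 -0.2  -0.43] w 0.0005 T [0.07 0.06 0.  ]
```

View pics/w17.png

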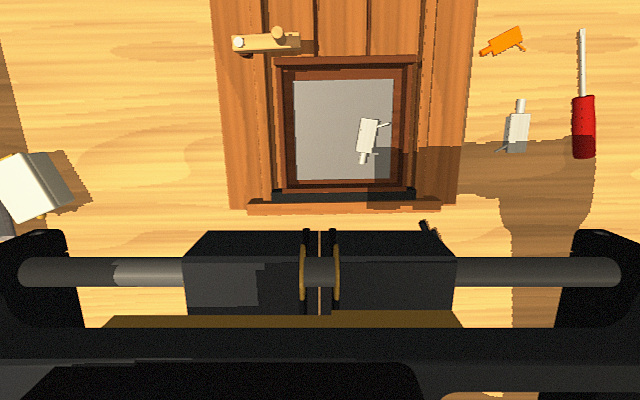

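```bash
python3 - <<'E'
from h import *
im=cv2.imread("pics/w17.png")[:,:,::-1]; crop(im,220,20,460,220,3.3,"pics/w17c.png")
E
```

```text
(no output)
```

View pics/w17c.png

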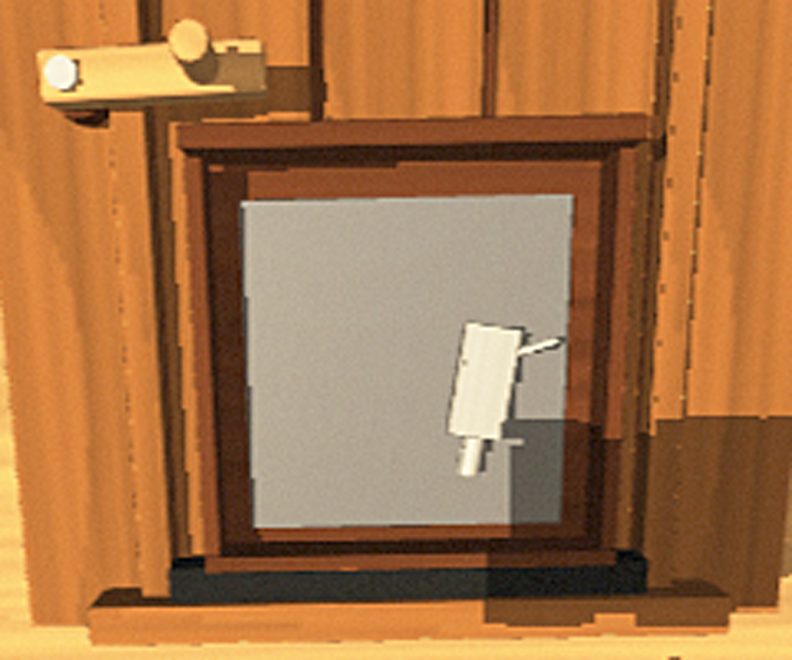

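The close view shows the near wall, lip and stop edges parallel to within 0.002 (image slopes -0.024, -0.025, -0.024). The tray is flush on the buffer, the headshell is on the mat, and the keeper bar is across behind the lip at ~2.06 rad. Handing in.

```bash
python3 - <<'E'
from cell import robot
print(robot.finish_job())
E
```

```text
the job is handed in; nothing more can be done
None
```

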